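# Lock a filter cube into its carrier and proof-pull the lid

## Task

Stand the black filter cube in the square pocket of the open carrier, then swing the carrier's lid over it and press it down until the brass latch snaps over the lug at its free end. The carrier will later hang upside down, so prove that the lid holds: pull the black knob on the lid slowly upward until the whole green band of its stem shows, but never any of the red band below it, keep that pull for about a second, ease the knob all the way back down without letting it snap, and let go. Leave everything else on the table where it is.

Things in the scene. Friction and masses are not known exactly. Their poses are not given: they have to be found in the camera images.
- filter_cube: Loose black filter cube, 0.11 kg, collision size 38 x 38 mm and 38 high (40 x 38 x 41 mm with its small details), standing upright; origin at the centre of its underside within 1 mm, z up. Its sides facing its own +y and -y are solid walls and best to grip (38 mm apart).
- carrier: Filter-cube carrier fixed to the table: dark base plate 96 (x) x 150 (y) x 8 mm. Origin on the table under the pocket's centre, z up; turned about z. Lid hinge on its +y side: cheeks at |x| = 24 to 31 mm, y = 43 to 61, up to 66 high. Brass latch on its -y side: y = -42 to -71 mm, up to 57 high.
- pocket (a point): Centre of the pocket's floor, 10 mm above the table, where the cube's origin belongs. Pocket 46 x 46 mm inside (the cube fits in any quarter turn), rim 20 mm above the table: full walls at the carrier's +y and -y, but at +x and -x only at the corners, leaving 30 mm gaps where fingers can reach down: hold the cube along the carrier's x.
- hinge (a point): On the lid's hinge axis, which runs along the carrier's x, at carrier (0, 52, 57) mm. The lid is an aluminium plate 44 mm wide along the hinge and 6 mm thick, reaching 98 mm from the axis, which lies in its mid-plane; shut, its top is 60 mm above the table.
- lid (a joint): Lid angle in rad. 0: shut and level; grows as the lid swings up and back, away from the latch; 1.57 upright; stop at 2.35. It starts leaning back beyond upright (2.05 to 2.32) and stays at whatever angle it is left (0.06 N m of friction). The knob's sleeve stands on its outer face (the upper one when shut).
- lid_edge (a point): Yellow strip on the lid's outer face near its free edge, 84 mm from the hinge axis: where to push the lid over from behind and then press it down. The knob's side is 17 mm from this point, towards the hinge.
- latch (a joint): Retreat of the sprung brass pawl in m: 0 forward. A lug under the lid's free end (25 mm deep, 24 wide) pushes it back some 5 mm while passing (up to about 10 N of pressing at the yellow strip); then it springs back to 0 over the lug and holds the lid shut against any pull allowed here.
- proof_knob (a joint): How far the knob is pulled out of its sleeve along the lid's normal (straight up with the lid shut), in m; 0 at rest, stop at 0.022. A spring pulls it back: 2.7 N + 900 N/m x value. The green band shows entirely from 0.010 (11.7 N); after a white stretch the red band begins to show at 0.016 (17.1 N).
- knob (a point): Centre of the black knob: a cylinder 24 mm in diameter and 18 mm high about the lid's normal, its axis 55 mm from the hinge axis, its centre 40 mm from the lid's mid-plane, on a sleeve 16 mm in diameter. With the lid shut it stands upright, 88 to 106 mm above the table; grip it by its side.
- glass_dish_1: Bystander, leave alone: shallow round glass dish with tan contents, 38 mm across, 11 high; origin at the centre of its underside.
- dust_cap: Bystander, leave alone: flat black round cap, 41 mm across, 13 high; origin at the centre of its underside.
- objective_canister: Bystander, leave alone: clear canister with a black screw lid, 51 mm across, 71 high; origin at the centre of its underside.
- immersion_oil: Bystander, leave alone: small brown dropper bottle, 30 mm across, 86 high; origin at the centre of its underside.
- ref_case: Bystander, leave alone: flat black case 32 x 80 x 9 mm; origin at the centre of its underside.
- well_plate: Bystander, leave alone: white well plate 86 x 128 x 14 mm; origin at the centre of its underside.

How it is judged:
By the outcome, as a careful person would: the job done as asked, in the order asked, and still so for the second after the job is handed in, with the robot touching nothing.
It also fails if it takes over 72 s, if anything falls off the work surface, if the arm or the gripper's body presses on something with over 40 N, if the wrist force passes 120 N, or if a joint passes its speed limit or range.

## Robot

A 6-joint arm with a two-finger parallel gripper is mounted at the origin on a cart in front of the work surface, level with it; the furniture and walls round the work are solid. World frame = base frame: x ahead of the robot, y to its left, z up, the work surface at z = 0. Lengths are in m, angles in degrees, forces in N, time in s.
With the tool pointing down it reaches from about 0.4 to 0.825 m from the base axis. Payload 7 kg.
Tool frame: the origin (TCP) lies midway between the tips of the shut fingers; the grasp point (between the pads) lies 19 mm behind it; x points along the fingers, z is the direction in which the jaws open and shut, and the axes are right-handed (so a half turn about x gives the same grasp; the last joint's range is limited). The gripper opens to 88 mm and grips with 3 to 60 N. Pads are 19 mm wide; open, the fingers measure 130 mm over their backs; the gripper's body (78 mm by 193 mm) begins 47 mm behind the grasp point.
Start: joints at [90.304, 20.546, 0.682, 0, -70.136, -16.507], TCP at [0.188, 0.648, 0.188] pointing down, gripper open.
Joint ranges: [-176.03, 176.03], [-82.01, 121.73], [-58.28, 71.71], [-173.87, 95.51], [-174.79, -0.11], [-173.66, 173.66]. Speed limits (degrees/s): [136.94, 136.94, 172.46, 180, 180, 180].

## Interface

Orientations are given as [roll, pitch, yaw] about the fixed x, y, z axes, in that order (R = Rz(yaw) Ry(pitch) Rx(roll)).
In Python, from plant import get_state, capture, close_job gives the robot as it stands.
- The arm moves only by the tool play_rows, never from a script. Its argument "series" is one flat list of numbers, 4 for each row, row after row: the shift along the tool's x, y, z in m, then the turn about the tool's x in rad. In form: [tx, ty, tz, spin, tx, ty, tz, spin, ...]. A call has exactly 5 rows; each row shifts and turns the commanded pose from where the row before left it, along the tool's axes as they then stand; what a row does not reach is not made up. A row lasts 1/12 s, in which the tool goes at most 41.7 mm and 7.16 degrees, less where a joint would pass 70% of its speed; a pose out of reach is approached as far as the arm can. A call is refused whole if a number of a shift passes 0.0417 or a number of a turn 0.125, either way. A call with a gripper value outside its range is refused whole. "jaw" is the opening in per cent of the stroke, from 0 (shut) to 100 (fully open), set as the call begins (left out, the last holds). The fingers move at their own pace and stop on an object; "squeeze" is the grip in N (left out, the last holds). Time passes only in rows, so rows that do not move let the fingers close, or fill a call up. It gives the time, the measured TCP pose, the force and the opening at its end, in the units of the state.
- get_state(): the state, without advancing time (a new reading comes with each control period).
- capture(name): name is "scene" or "side" or "wrist"; returns a dict with "img" (400x640x3 uint8, blue, green, red), "K" (3x3 intrinsics, pixels), "world_from_camera" (4x4, takes a point from camera to world coordinates). Camera axes: x right, y down, z forward; pixel columns grow to the right and rows downward; lengths in m; the calibration is good to about 2 mm. A picture is of the moment at which its call begins. There is no depth.
- close_job(): hands the job in, once; it reports no verdict.
The state is a dict: "time_s": time; "joints": joint angles; "qd": joint speeds; "joint_torque": joint torques, N m; "tcp_pos": TCP position; "eef_rot": TCP orientation; "contact_force": force on the tool from outside, world axes, zero at the start; "moment": the same for the moment, N m; "gripper_width": finger opening in m.
Only numpy, scipy, OpenCV 4.12 (cv2) and the standard library are available. Lean on these libraries where they do the work, as an engineer would, in place of code of your own. Each camera call takes 0.05 s, during which the arm holds its last target.

## Working session

There is one attempt and no reset: what is moved stays moved. The work goes in short steps, Python scripts to look and compute and a tool call to move; the robot and the scene stay as the last step left them, time stands still between calls to the robot, and variables do not carry over. Pictures are saved under pics/ and viewed, and the job is handed in when it is done.

Besides the shell and the picture viewer there is one more tool, called after "Emit:" as name(argument=value, ...), one argument or row to a line, values as JSON. play_rows: Moves the arm, as the interface text tells. Its arguments: {"type":"object","properties":{"series":{"type":"array","items":{"type":"number"}},"jaw":{"type":"number"},"squeeze":{"type":"number"}},"required":["series"]}

```bash
ls; mkdir -p pics; python3 - <<'E'
from plant import get_state,capture
import cv2,numpy as np
print(get_state())
for n in ("scene","side","wrist"):
    c=capture(n);cv2.imwrite(f"pics/{n}0.png",c["img"]);np.savez(f"pics/{n}0.npz",**c)
    print(n,c["K"].tolist(),np.round(c["world_from_camera"],4).tolist())
E
```

```text
pics
{'time_s': 0.0, 'joints': array([ 9.03021769e+01,  2.05917276e+01,  6.33543289e-01, -2.02806989e-02,
       -7.01351239e+01, -1.65066028e+01]), 'qd': array([ 0.01969243,  0.09903762, -0.0253413 , -0.05843116,  0.10214702,
        0.00901304]), 'joint_torque': array([ 2.82479086e-04, -5.82724750e+01,  2.93055439e+01,  6.99741125e+00,
        6.92023285e-03, -1.56121405e-04]), 'tcp_pos': array([0.18824839, 0.64764452, 0.18741718]), 'eef_rot': array([   4.9602173 ,   89.90476332, -101.25111557]), 'contact_force': array([0.74797646, 0.71018   , 0.53328691]), 'moment': array([-0.014975  , -0.00907026,  0.05866194]), 'gripper_width': 0.08742698944571982}
scene [[403.41373366145103, 0.0, 314.8648254124219], [0.0, 403.41373366145103, 205.05889115809677], [0.0, 0.0, 1.0]] [[0.5299, -0.6256, 0.5726, -0.1949], [-0.848, -0.3835, 0.3658, -0.3936], [-0.0093, -0.6794, -0.7337, 0.9624], [0.0, 0.0, 0.0, 1.0]]
side [[401.5139480262276, 0.0, 319.57490450389764], [0.0, 401.5139480262276, 197.66402626685104], [0.0, 0.0, 1.0]] [[-0.9586, -0.125, 0.2557, 0.1475], [-0.2846, 0.4102, -0.8664, 1.1458], [0.0034, -0.9034, -0.4288, 0.6147], [0.0, 0.0, 0.0, 1.0]]
wrist [[320.4202331104706, 0.0, 317.04511078309304], [0.0, 320.4202331104706, 202.52758668051695], [0.0, 0.0, 1.0]] [[-0.2785, -0.9246, -0.2598, 0.2571], [-0.9604, 0.2685, 0.0742, 0.6275], [0.0011, 0.2702, -0.9628, 0.3817], [0.0, 0.0, 0.0, 1.0]]
```

View pics/scene0.png

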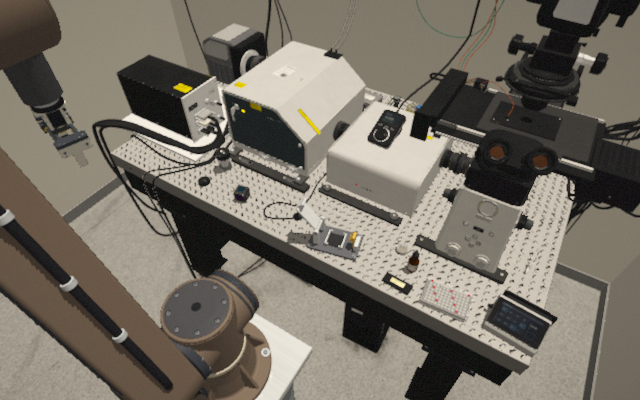

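View pics/side0.png

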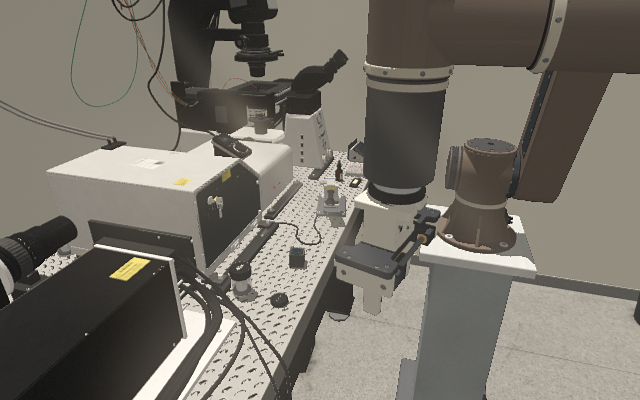

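View pics/wrist0.png

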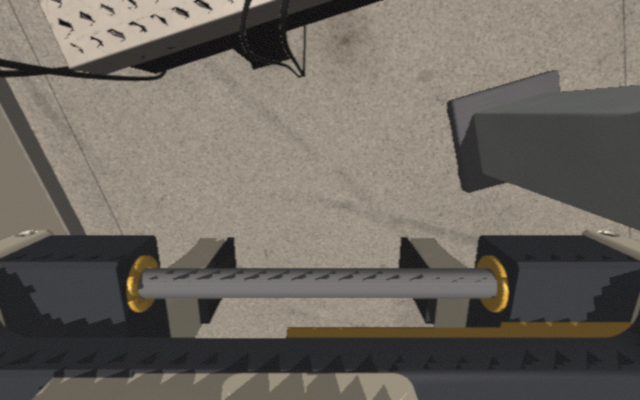

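The scene view shows the cube near (241,194), the carrier near (338,238) and the lid leaning at about (312,216). In the side view the cube is near (297,258) and the carrier near (331,203). I'll enlarge these.

```bash
cat > h.py <<'E'
import numpy as np,cv2
def load(n): return np.load(f"pics/{n}.npz")
def tri(*obs):
    A=np.zeros((3,3));b=np.zeros(3);R=[]
    for n,u,v in obs:
        c=load(n);T=c["world_from_camera"];d=T[:3,:3]@np.linalg.solve(c["K"],[u,v,1]);d/=np.linalg.norm(d)
        P=np.eye(3)-np.outer(d,d);A+=P;b+=P@T[:3,3];R.append((P,T[:3,3]))
    x=np.linalg.solve(A,b);return x,[float(np.linalg.norm(P@(x-o))) for P,o in R]
def onz(n,u,v,z):
    c=load(n);T=c["world_from_camera"];d=T[:3,:3]@np.linalg.solve(c["K"],[u,v,1]);o=T[:3,3]
    return o+d*(z-o[2])/d[2]
def proj(n,p):
    c=load(n);T=np.linalg.inv(c["world_from_camera"]);q=c["K"]@(T[:3,:3]@np.array(p)+T[:3,3]);return q[:2]/q[2]
def crop(n,u0,v0,w,h,k,out):
    im=load(n)["img"][v0:v0+h,u0:u0+w];cv2.imwrite(f"pics/{out}.png",cv2.resize(im,None,fx=k,fy=k,interpolation=cv2.INTER_CUBIC))
E
python3 - <<'E'
from h import *
crop("scene0",280,190,100,75,8,"c1");crop("side0",310,170,50,50,10,"c2")
crop("scene0",190,160,80,60,8,"c3");crop("side0",265,235,60,50,10,"c4")
E
```

```text
(no output)
```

View pics/c1.png

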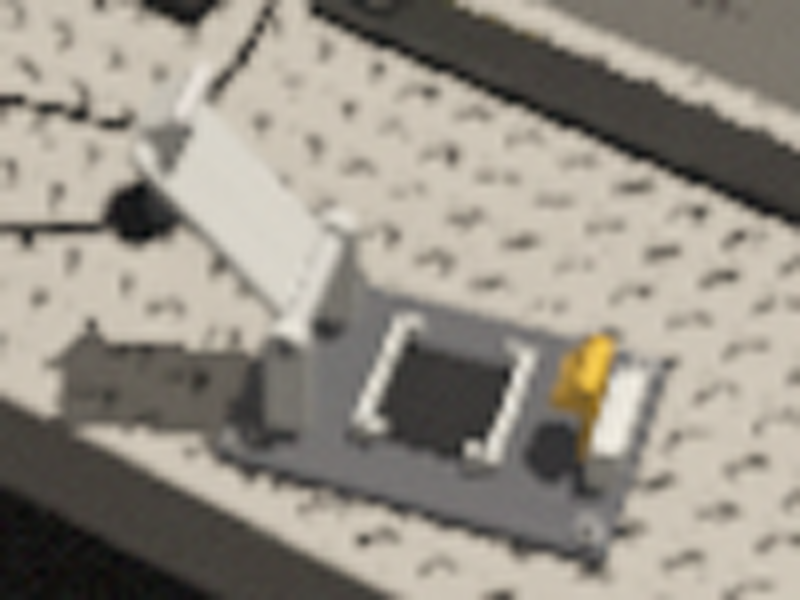

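View pics/c2.png

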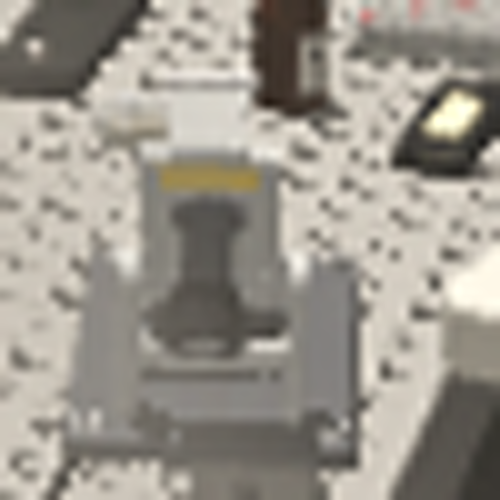

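View pics/c3.png

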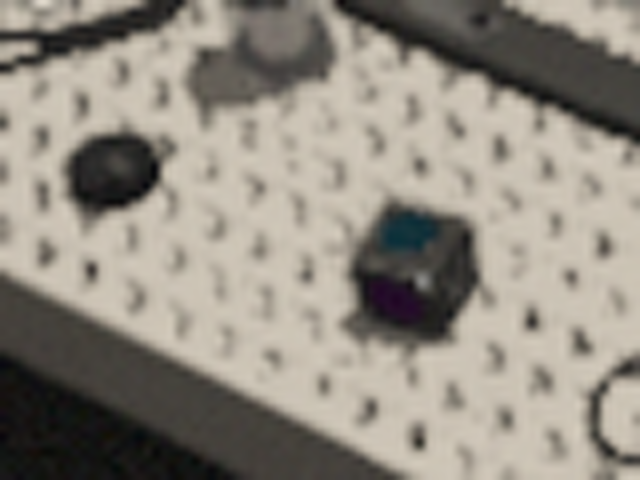

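View pics/c4.png

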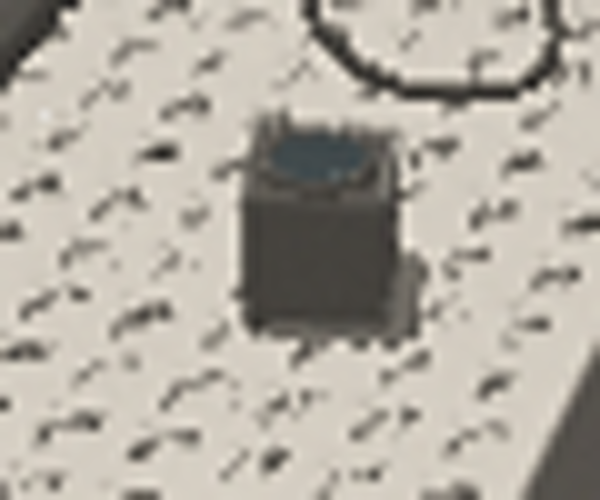

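```bash
python3 - <<'E'
from h import *
print("cube top",tri(("scene0",190+405/8,160+230/8),("side0",297,250.7)))
f=lambda x,y:(280+x/8,190+y/8)
g=lambda x,y:(310+x/10,170+y/10)
for n,p,z in [("latch+x?",(668,362),.008),("latch-other",(600,560),.008),("hingecorner",(222,445),.008),("pocket",(448,402),.01)]:
    print(n,onz("scene0",*f(*p),z))
print("hinge base corners side",onz("side0",*g(68,445),.008),onz("side0",*g(352,455),.008))
# bottom corners of the cube in the side view
for p in [(245,330),(390,330)]: print("cubeb",onz("side0",265+p[0]/10,235+p[1]/10,0))
for p in [(250,180),(395,195),(262,125),(392,135)]: print("cubet",onz("side0",265+p[0]/10,235+p[1]/10,0.038))
for p in [(395,205),(472,238),(440,285),(358,262)]: print("cubet scene",onz("scene0",190+p[0]/8,160+p[1]/8,0.038))
# objects
for n,u,v,z in [("dish",402,249,.005),("oil",413,262,.04),("cap",204,181,.01),("canister",223,163,.035),("case",398,283,.005)]: print(n,onz("scene0",u,v,z))
E
```

```text
cube top (array([0.45733533, 0.30919392, 0.03988239]), [0.0023164220768949998, 0.0023164220768948905])
latch+x? [ 0.52127089 -0.10829688  0.008     ]
latch-other [ 0.42818562 -0.12913516  0.008     ]
hingecorner [0.40050951 0.01368337 0.008     ]
pocket [ 0.46009477 -0.04801016  0.01      ]
hinge base corners side [0.48167238 0.04451686 0.008     ] [0.3920769  0.02450901 0.008     ]
cubeb [0.46733728 0.33657281 0.        ]
cubeb [0.43116525 0.32564575 0.        ]
cubet [0.46948013 0.32397639 0.038     ]
cubet [0.43126255 0.31972013 0.038     ]
cubet [0.47562026 0.29827512 0.038     ]
cubet [0.4410546  0.29291817 0.038     ]
cubet scene [0.47070797 0.32417226 0.038     ]
cubet scene [0.47212563 0.28528263 0.038     ]
cubet scene [0.44445712 0.27963612 0.038     ]
cubet scene [0.43731773 0.31600246 0.038     ]
dish [ 0.53676856 -0.22703776  0.005     ]
oil [ 0.48491825 -0.2767397   0.04      ]
cap [0.4452315 0.4637309 0.01     ]
canister [0.53081309 0.44693037 0.035     ]
case [ 0.42448587 -0.26442848  0.005     ]
```

```bash
cat >> h.py <<'E'
from scipy.spatial.transform import Rotation as Ro
def st():
    from plant import get_state
    s=get_state();return s,np.array(s["tcp_pos"]),Ro.from_euler("xyz",s["eef_rot"],degrees=True).as_matrix()
def plan(p,yawz=None):
    """tool-axis shift to p (from measured pose); spin (rad) to bring jaw axis to heading yawz (deg)"""
    s,t,R=st();print("t",round(s["time_s"],2),"tcp",t.round(4),"F",np.round(s["contact_force"],1),"w",round(s["gripper_width"],4),"j",np.round(s["joints"],1))
    y=R[:,1];z=R[:,2];print("tool x",R[:,0].round(3),"y",y.round(3),"z",z.round(3),"jaw heading",round(np.degrees(np.arctan2(z[1],z[0])),2))
    if p is not None: print("shift tool",(R.T@(np.array(p)-t)).round(4))
    if yawz is not None:
        d=(yawz-np.degrees(np.arctan2(z[1],z[0]))+180)%360-180
        print("spin deg/rad about tool x (down: -heading)",round(-d,2),round(-np.radians(d),4),"or half-turned",round(-np.radians((d+360)%360-180),4))
E
python3 -c "
from h import *
plan([.457,.309,.2],90)
s,t,R=st();c=load('wrist0');print(R.T@(c['world_from_camera'][:3,3]-t))"
```

```text
t 0.15 tcp [0.1883 0.6478 0.1876] F [-0.3  0.   0.2] w 0.0877 j [ 90.3  20.6   0.6  -0.  -70.1 -16.5]
tool x [-0.    -0.001 -1.   ] y [ 0.96  -0.279  0.   ] z [-0.279 -0.96   0.001] jaw heading -106.21
shift tool [-0.012   0.3526  0.2503]
spin deg/rad about tool x (down: -heading) 163.79 2.8587 or half-turned -0.2829
[-0.19401566  0.07183844  0.00053182]
```

Emit:
play_rows(
  series=[0,0.033,0.0238,0,0,0.033,0.0238,0,0,0.033,0.0238,0,0,0.033,0.0238,0,0,0.033,0.0238,0],
  jaw=100,
)

```text
time_s: 0.57
tcp_pos: [0.3143, 0.4861, 0.1881]
eef_rot: [-5.9, 90.0, -112.1]
contact_force: [1.2, -0.2, -0.3]
gripper_width: 0.0875
```

Emit:
play_rows(
  series=[0,0.033,0.0238,0,0,0.033,0.0238,0,0,0.033,0.0238,0,0,0.033,0.0238,0,0,0.02,0.02,0],
)

```text
time_s: 0.98
tcp_pos: [0.4289, 0.3323, 0.1883]
eef_rot: [22.6, 90.0, -83.6]
contact_force: [0.8, 0.3, -0.2]
gripper_width: 0.0879
```

Emit:
play_rows(
  series=[0,0,0,0,0,0,0,0,0,0,0,0,0,0,0,0,0,0,0,0],
)

```text
time_s: 1.4
tcp_pos: [0.4269, 0.3356, 0.1882]
eef_rot: [-31.0, 90.0, -137.1]
contact_force: [0.1, -0.3, -0.0]
gripper_width: 0.0876
```

```bash
cat >> h.py <<'E'
def snap(n,name):
    from plant import capture
    c=capture(n);cv2.imwrite(f"pics/{name}.png",c["img"]);np.savez(f"pics/{name}.npz",**c)
E
python3 -c "
from h import *
plan([.457,.309,.2],98);snap('wrist','w1')"
```

```text
t 1.4 tcp [0.4269 0.3356 0.1882] F [ 0.1 -0.3 -0. ] w 0.0876 j [ 58.9   8.1 -16.   -0.  -65.8  15. ]
tool x [-0. -0. -1.] y [ 0.961 -0.278 -0.   ] z [-0.278 -0.961  0.   ] jaw heading -106.13
shift tool [-0.0118  0.0363  0.0172]
spin deg/rad about tool x (down: -heading) 155.87 2.7205 or half-turned -0.4211
```

View pics/w1.png

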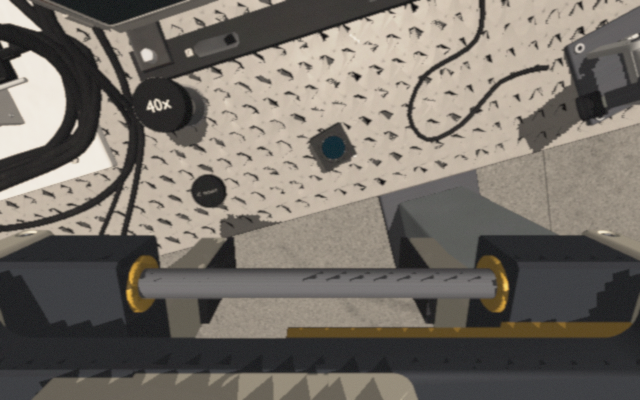

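The cube is at about (333,147) in the wrist view, its teal disc clear. I'll enlarge it to get the orientation.

```bash
python3 -c "
from h import *
crop('w1',300,112,64,64,9,'w1c');crop('w1',540,0,100,150,5,'w1d')"
```

```text
(no output)
```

View pics/w1c.png

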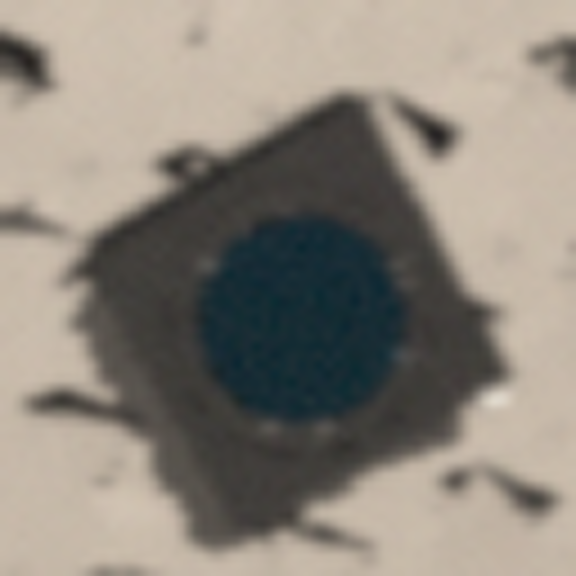

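View pics/w1d.png

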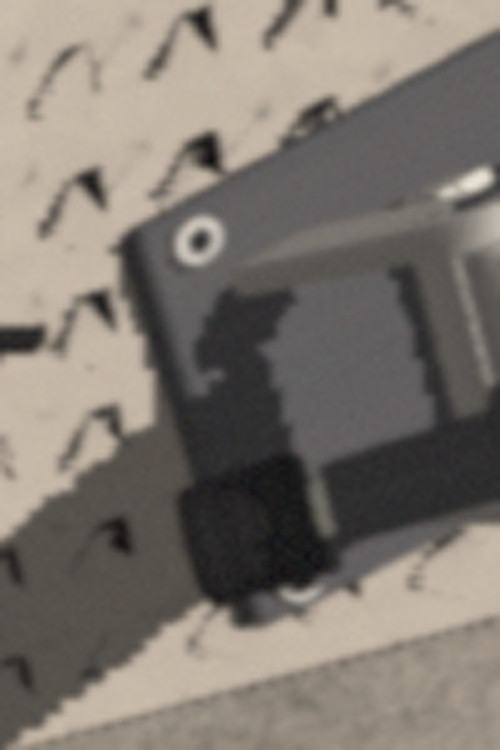

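```bash
python3 -c "
from h import *
f=lambda x,y:(300+x/9,112+y/9)
A,B,C,D=[onz('w1',*f(*p),.038) for p in [(345,95),(95,245),(215,540),(462,300)]]
h=lambda a,b:np.degrees(np.arctan2(*(b-a)[1::-1])).round(1)
print(A,B,C,D);print(h(A,B),h(A,D),h(B,C))
print(onz('w1',*f(303,318),.04), tri(('w1',*f(303,318)),('scene0',240.6,188.8),('side0',297,250.7)))
"
```

```text
[0.48001361 0.29677434 0.038     ] [0.47163139 0.32944819 0.038     ] [0.43397188 0.32542433 0.038     ] [0.4534855  0.28960524 0.038     ]
104.4 -164.9 -173.9
[0.45688551 0.30824522 0.04      ] (array([0.45710057, 0.30873966, 0.03989891]), [0.0005445923298442568, 0.002313816752325519, 0.002195410487445717])
```

Emit:
play_rows(
  series=[0.015,0,0,-0.1065,0.015,0,0,-0.1065,0.015,0,0,-0.1065,0.015,0,0,-0.1065,0.015,0,0,-0.1065],
)

```text
time_s: 1.87
tcp_pos: [0.427, 0.3355, 0.1127]
eef_rot: [135.3, 90.0, 60.0]
contact_force: [0.6, -0.5, -0.4]
gripper_width: 0.0871
```

```bash
python3 -c "
from h import *
plan([.457,.3085,.008],104.5)"
```

```text
t 1.87 tcp [0.427  0.3355 0.1127] F [ 0.6 -0.5 -0.4] w 0.0871 j [ 58.8  11.8 -22.1  -0.  -56.1  45.8]
tool x [ 0.  0. -1.] y [0.967 0.254 0.   ] z [ 0.254 -0.967 -0.   ] jaw heading -75.31
shift tool [0.1047 0.0222 0.0338]
spin deg/rad about tool x (down: -heading) -179.81 -3.1384 or half-turned 0.0032
```

Emit:
play_rows(
  series=[0.005,0.0111,0.0169,0,0.005,0.0111,0.0169,0,0.035,0,0,0,0.03,0,0,0,0.015,0,0,0],
)

```text
time_s: 2.28
tcp_pos: [0.4558, 0.3065, 0.0201]
eef_rot: [-61.4, 89.8, -137.1]
contact_force: [-0.8, 0.0, -0.7]
gripper_width: 0.0875
```

```bash
python3 -c "
from h import *
plan([.457,.3085,.008],104.5);snap('wrist','w2')"
```

```text
t 2.28 tcp [0.4558 0.3065 0.0201] F [-0.8  0.  -0.7] w 0.0875 j [ 54.3  18.7 -27.1  -0.1 -44.4  50. ]
tool x [-0.003 -0.003 -1.   ] y [ 0.969  0.247 -0.003] z [ 0.247 -0.969  0.002] jaw heading -75.71
shift tool [ 0.0121  0.0017 -0.0017]
spin deg/rad about tool x (down: -heading) 179.79 3.138 or half-turned -0.0036
```

View pics/w2.png

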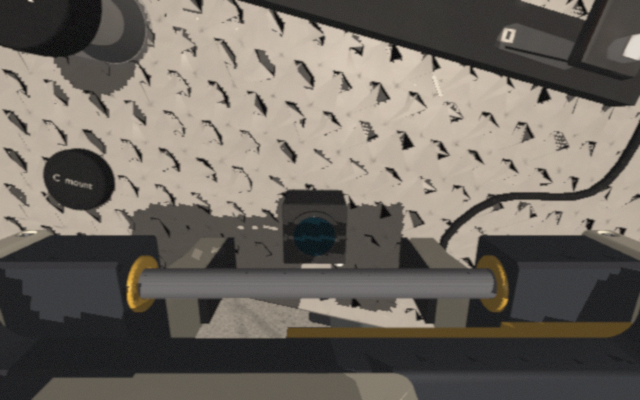

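The cube sits square between the fingers at (315,235). I'll go down the last 10 mm and then close.

Emit:
play_rows(
  series=[0.006,0.001,0,0,0.004,0,0,0,0,0,0,0,0,0,0,0,0,0,0,0],
)

```text
time_s: 2.75
tcp_pos: [0.4587, 0.3085, 0.0144]
eef_rot: [124.9, 89.9, 49.2]
contact_force: [0.7, 0.4, 0.4]
gripper_width: 0.0878
```

Emit:
play_rows(
  series=[0,0,0,0,0,0,0,0,0,0,0,0,0,0,0,0,0,0,0,0],
  jaw=0,
  squeeze=20,
)

```text
time_s: 3.17
tcp_pos: [0.4583, 0.3078, 0.0135]
eef_rot: [127.7, 90.0, 52.0]
contact_force: [-0.5, -0.3, -0.2]
gripper_width: 0.0601
```

Emit:
play_rows(
  series=[0,0,0,0,0,0,0,0,0,0,0,0,0,0,0,0,0,0,0,0],
)

```text
time_s: 3.58
tcp_pos: [0.4582, 0.3077, 0.0133]
eef_rot: [-45.4, 90.0, -121.1]
contact_force: [-0.2, 0.3, -0.7]
gripper_width: 0.0264
```

Width 26 mm is less than the cube's 38, so I need to look.

```bash
python3 -c "
from h import *
plan(None);snap('wrist','w3');snap('side','s3');crop('side',0,0,1,1,1,'x') if 0 else crop('s3',240,200,130,100,6,'s3c')"
```

```text
t 3.58 tcp [0.4582 0.3077 0.0133] F [-0.2  0.3 -0.7] w 0.0264 j [ 54.2  19.3 -27.3   0.  -43.4  50.1]
tool x [-0. -0. -1.] y [ 0.969  0.247 -0.   ] z [ 0.247 -0.969  0.   ] jaw heading -75.7
```

View pics/w3.png

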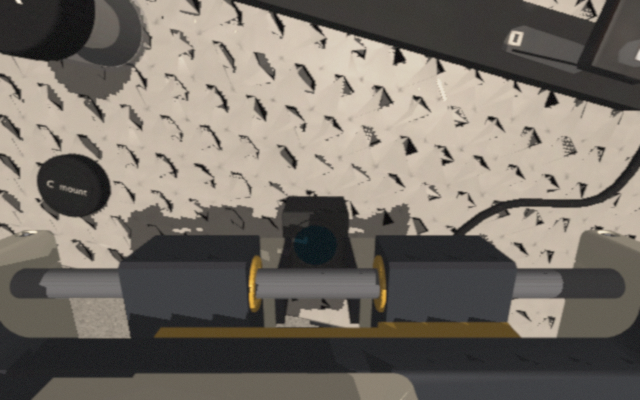

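View pics/s3c.png

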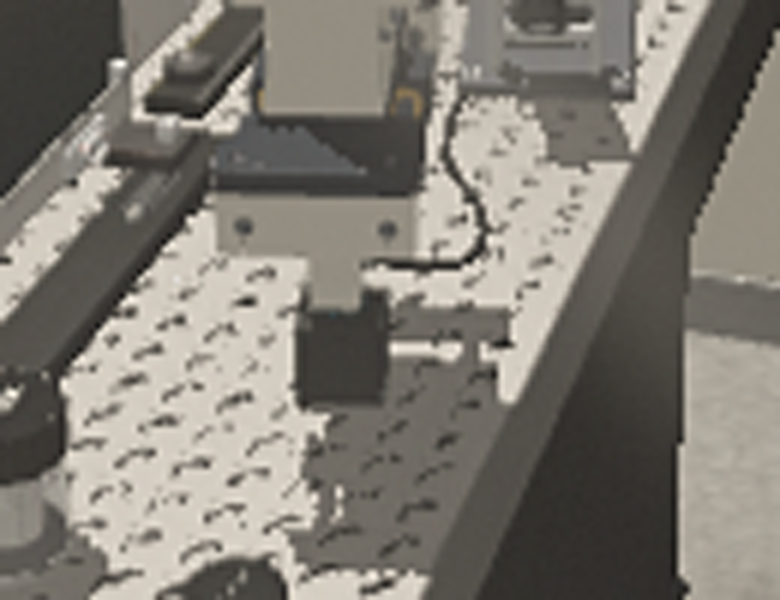

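```bash
python3 -c "
from h import *
s,t,R=st()
for nm in ('w3','s3'):
  print('tcp',proj(nm,t),'pads',[proj(nm,t+R@np.array([-.019*k,0,q])).round(0).tolist() for k in (0,1) for q in (-.013,.013)],'cube top c',proj(nm,[.457,.3085,.04]),[proj(nm,np.array([.457,.3085,z])+R@np.array([0,a,b])).round(0).tolist() for z in (0,.038) for a,b in((-.019,-.019),(-.019,.019),(.019,.019),(.019,-.019))])
"
```

```text
tcp [317.19920785 228.31838203] pads [[297.0, 228.0], [337.0, 228.0], [295.0, 240.0], [339.0, 240.0]] cube top c [315.4030004  246.46716611] [[289.0, 249.0], [343.0, 249.0], [344.0, 196.0], [287.0, 196.0], [283.0, 275.0], [348.0, 275.0], [350.0, 213.0], [281.0, 213.0]]
tcp [296.37800384 258.30079417] pads [[296.0, 261.0], [297.0, 256.0], [296.0, 255.0], [297.0, 250.0]] cube top c [296.51884801 249.98757637] [[303.0, 267.0], [304.0, 259.0], [290.0, 259.0], [289.0, 267.0], [303.0, 255.0], [304.0, 247.0], [290.0, 247.0], [289.0, 254.0]]
```

Emit:
play_rows(
  series=[0,0,0,0,0,0,0,0,0,0,0,0,0,0,0,0,0,0,0,0],
)

```text
time_s: 4.1
tcp_pos: [0.4583, 0.3078, 0.0134]
eef_rot: [112.5, 90.0, 36.8]
contact_force: [-0.1, 1.3, -0.1]
gripper_width: 0.0004
```

```bash
python3 -c "
from h import *
plan(None);snap('wrist','w4');snap('side','s4');crop('s4',265,215,60,60,10,'s4c');crop('w4',230,180,180,150,4,'w4c')"
```

```text
t 4.1 tcp [0.4583 0.3078 0.0134] F [-0.1  1.3 -0.1] w 0.0004 j [ 54.2  19.3 -27.3   0.  -43.4  50.1]
tool x [ 0.  0. -1.] y [0.969 0.247 0.   ] z [ 0.247 -0.969 -0.   ] jaw heading -75.69
```

View pics/s4c.png

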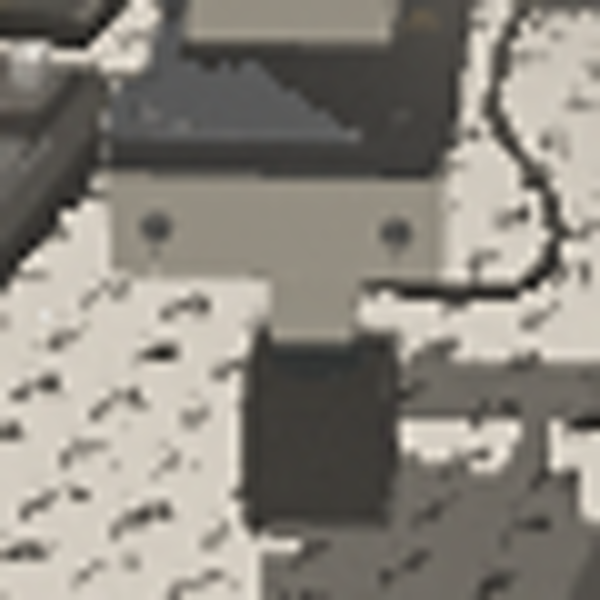

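View pics/w4c.png

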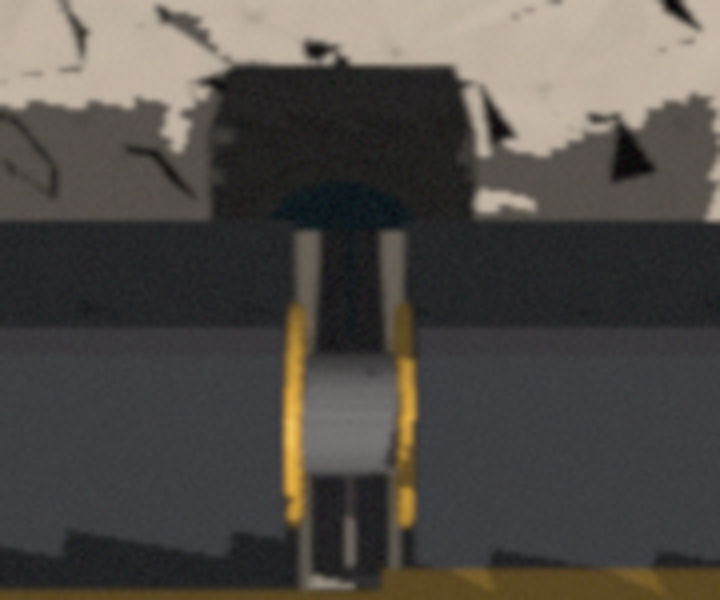

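```bash
python3 -c "
from h import *
print(proj('side0',[.1882,.6476,.1874]))
T=load('side0')['world_from_camera']
for z in (.0134,.03,.04,.05): print(z,proj('s4',[.4583,.3078,z]), proj('w4',[.4583,.3078,z]))
crop('side0',320,230,120,100,6,'s0f')
"
```

```text
[384.62772516 311.00319652]
0.0134 [296.35726003 258.2833169 ] [317.19043775 228.27412959]
0.03 [296.22211801 252.99160998] [317.19580182 237.98912639]
0.04 [296.13982444 249.76927021] [317.19949133 244.67128905]
0.05 [296.05685722 246.52055276] [317.20359629 252.10588616]
```

View pics/s0f.png

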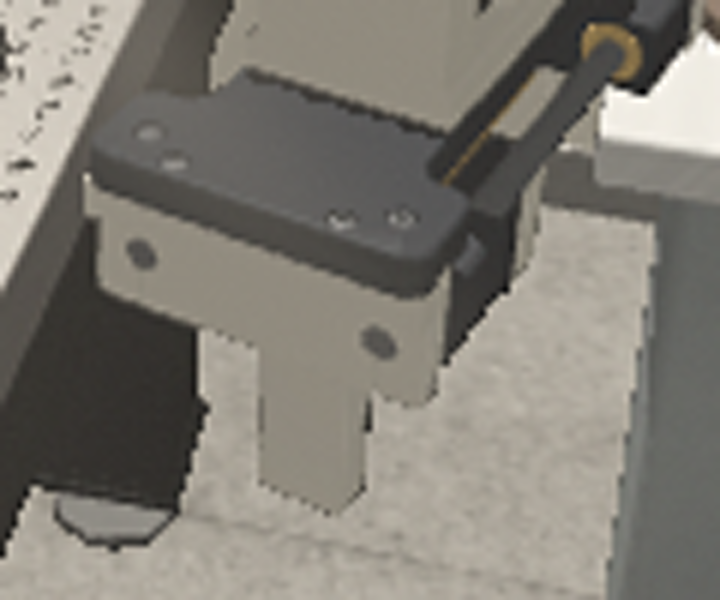

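Emit:
play_rows(
  series=[-0.015,0,0,0,-0.015,0,0,0,-0.015,0,0,0,0,0,0,0,0,0,0,0],
)

```text
time_s: 4.62
tcp_pos: [0.4586, 0.3083, 0.0591]
eef_rot: [130.8, 89.9, 55.1]
contact_force: [0.1, 0.3, 0.5]
gripper_width: 0.0005
```

```bash
python3 -c "
from h import *
plan(None);snap('wrist','w5');snap('side','s5');snap('scene','c5');crop('s5',265,215,60,60,10,'s5c');crop('c5',200,130,80,80,7,'c5c')
s,t,R=st();print(proj('s5',t),proj('c5',t))"
```

```text
t 4.62 tcp [0.4586 0.3083 0.0591] F [0.1 0.3 0.5] w 0.0005 j [ 54.2  16.  -24.6  -0.  -49.3  50.1]
tool x [ 0.001  0.002 -1.   ] y [0.969 0.247 0.001] z [ 0.247 -0.969 -0.001] jaw heading -75.7
[296.22261208 243.95275767] [240.00911696 185.56541893]
```

View pics/s5c.png

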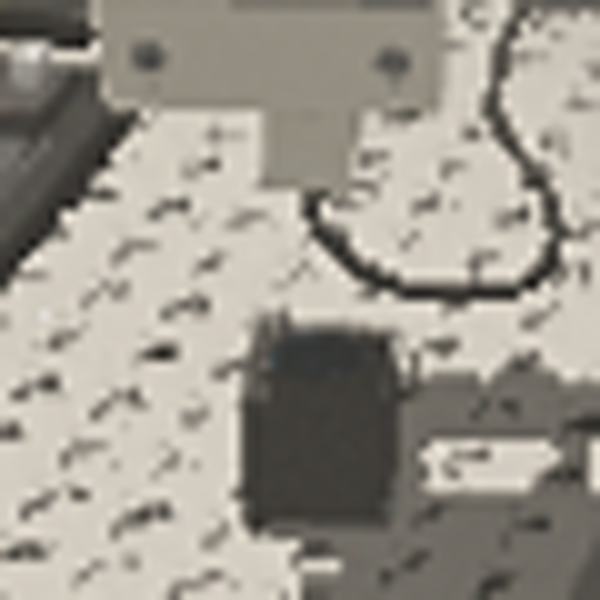

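View pics/c5c.png

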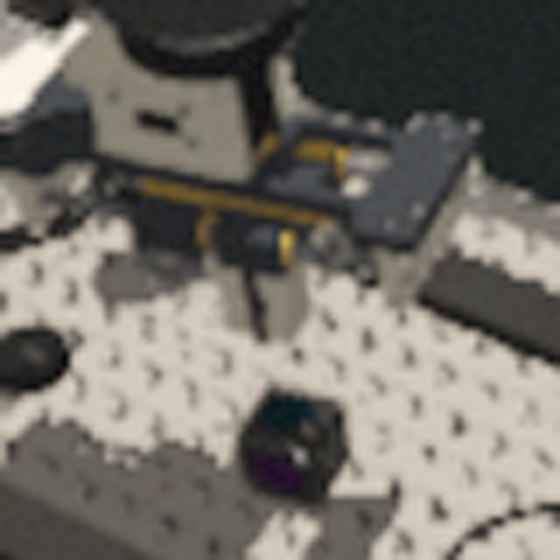

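View pics/w5.png

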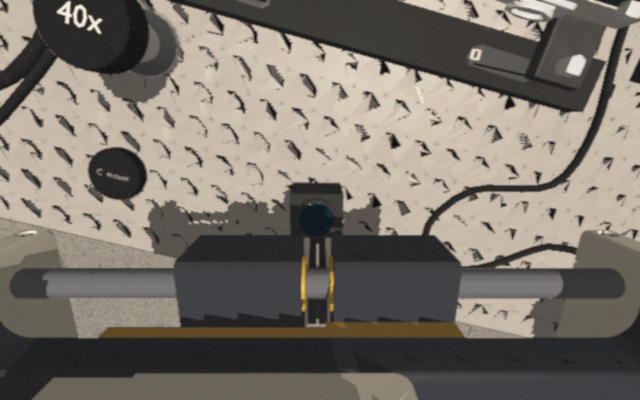

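```bash
python3 -c "
from h import *
print(tri(('s5',265+308/10,215+186/10),('c5',200+262/7,130+338/7)))
c=load('w5');s,t,R=st();print(R.T@(c['world_from_camera'][:3,3]-t))
for z in (.038,.04,.05): print(onz('w5',318,219,z))
"
```

```text
(array([0.45661099, 0.31027107, 0.09013006]), [0.0007158877459206553, 0.0007158877459208698])
[-0.19580576  0.07223418 -0.00048806]
[0.45801202 0.3075921  0.038     ]
[0.45866069 0.30776125 0.04      ]
[0.46190404 0.30860699 0.05      ]
```

```bash
python3 -c "
from h import *
R=np.array([[0,.96,-.279],[0,-.279,-.96],[-1,0,0.]])
t=np.array([.1883,.6477,.1875])
for o in (0,.031):
  for q in (-.065,-.044,.044,.065):
    print(o,q,[proj('side0',t+R@np.array([-o,a,q])).round(1).tolist() for a in (-.0095,.0095)])
"
```

```text
0 -0.065 [[371.6, 339.7], [359.7, 334.3]]
0 -0.044 [[378.0, 330.7], [366.3, 325.6]]
0 0.044 [[401.2, 297.7], [390.4, 293.6]]
0 0.065 [[406.1, 290.8], [395.4, 286.9]]
0.031 -0.065 [[372.9, 322.9], [360.8, 317.7]]
0.031 -0.044 [[379.4, 314.1], [367.4, 309.2]]
0.031 0.044 [[403.0, 282.2], [391.9, 278.2]]
0.031 0.065 [[407.9, 275.5], [397.0, 271.8]]
```

```bash
python3 -c "
from h import *
s,t,R=st()
for b in (.03,.066,.08,.097,):
  print(b,[proj('s5',t+R@np.array([-b,a,-.0965])).round(1).tolist() for a in (-.039,.039)])
"
```

```text
0.03 [[308.7, 255.3], [275.7, 254.5]]
0.066 [[308.6, 242.2], [275.0, 241.4]]
0.08 [[308.5, 237.0], [274.7, 236.2]]
0.097 [[308.5, 230.6], [274.4, 229.8]]
```

The fingertips are really about 31 mm behind the reported TCP: triangulated at z = 0.090 against 0.059 reported, and side0 agrees. The jaws therefore closed above the cube without touching it. I'll treat the real tip as TCP + 31 mm up from here, reopen and go lower.

Emit:
play_rows(
  series=[0,0,0,0,0,0,0,0,0,0,0,0,0,0,0,0,0,0,0,0],
  jaw=100,
)

```text
time_s: 5.18
tcp_pos: [0.4582, 0.3077, 0.0582]
eef_rot: [-53.2, 90.0, -128.9]
contact_force: [0.5, 0.1, 0.6]
gripper_width: 0.0286
```

Emit:
play_rows(
  series=[0,0,0,0,0,0,0,0,0,0,0,0,0,0,0,0,0,0,0,0],
)

```text
time_s: 5.6
tcp_pos: [0.4583, 0.3078, 0.0584]
eef_rot: [131.8, 90.0, 56.1]
contact_force: [-0.5, -0.4, -0.0]
gripper_width: 0.0618
```

Emit:
play_rows(
  series=[0.01,-0.001,0,0,0.01,0,0,0,0.01,0,0,0,0.01,0,0,0,0.01,0,0,0],
)

```text
time_s: 6.02
tcp_pos: [0.457, 0.3072, 0.0068]
eef_rot: [-53.7, 89.9, -129.4]
contact_force: [-0.8, -0.4, 0.8]
gripper_width: 0.0871
```

Emit:
play_rows(
  series=[0.01,0,0,0,0.01,0,0,0,0.005,0,0,0,0.005,0,0,0,0,0,0,0],
)

```text
time_s: 6.43
tcp_pos: [0.4569, 0.3071, -0.0227]
eef_rot: [-53.4, 89.9, -129.1]
contact_force: [-0.3, -0.2, -0.7]
gripper_width: 0.0876
```

```bash
python3 -c "
from h import *
plan([.457,.3085,-.022]);snap('side','s6');crop('s6',255,205,80,75,8,'s6c')"
```

```text
t 6.43 tcp [ 0.4569  0.3071 -0.0227] F [-0.3 -0.2 -0.7] w 0.0876 j [ 54.3  22.2 -29.2  -0.  -38.7  50. ]
tool x [-0.001 -0.001 -1.   ] y [ 0.969  0.247 -0.001] z [ 0.247 -0.969  0.001] jaw heading -75.7
shift tool [-0.0007  0.0004 -0.0013]
```

View pics/s6c.png

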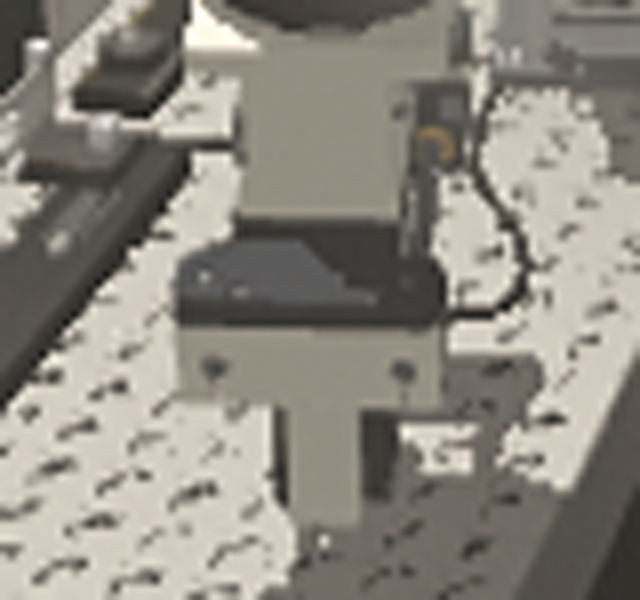

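The near finger now stands in front of the cube, its tip just above the table at about (296,270) and with no contact. Closing.

Emit:
play_rows(
  series=[0,0,0,0,0,0,0,0,0,0,0,0,0,0,0,0,0,0,0,0],
  jaw=0,
  squeeze=20,
)

```text
time_s: 6.9
tcp_pos: [0.4574, 0.3077, -0.0213]
eef_rot: [129.0, 90.0, 53.4]
contact_force: [-0.7, -1.1, 0.8]
gripper_width: 0.0597
```

Emit:
play_rows(
  series=[0,0,0,0,0,0,0,0,0,0,0,0,0,0,0,0,0,0,0,0],
)

```text
time_s: 7.32
tcp_pos: [0.4573, 0.3076, -0.0216]
eef_rot: [132.4, 90.0, 56.7]
contact_force: [-0.7, -0.3, 1.0]
gripper_width: 0.0378
```

Emit:
play_rows(
  series=[0,0,0,0,-0.01,0,0,0,-0.025,0,0,0,-0.035,0,0,0,-0.035,0,0,0],
)

```text
time_s: 7.73
tcp_pos: [0.4566, 0.3066, 0.0844]
eef_rot: [-50.7, 89.9, -126.4]
contact_force: [0.5, -0.0, -1.0]
gripper_width: 0.0379
```

```bash
python3 -c "
from h import *
plan(None);snap('side','s7');snap('wrist','w7');crop('s7',255,185,80,75,8,'s7c')"
```

```text
t 7.73 tcp [0.4566 0.3066 0.0844] F [ 0.5 -0.  -1. ] w 0.0379 j [ 54.3  14.2 -23.1  -0.  -52.8  50. ]
tool x [-0.002 -0.002 -1.   ] y [ 0.969  0.247 -0.002] z [ 0.247 -0.969  0.002] jaw heading -75.7
```

View pics/s7c.png

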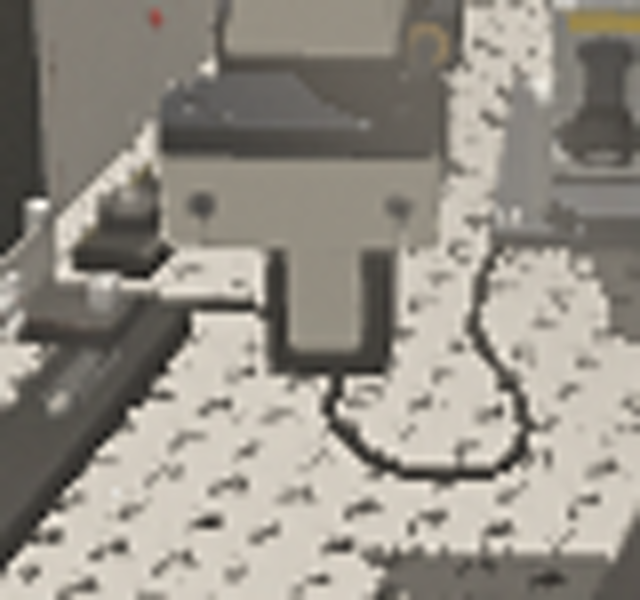

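View pics/w7.png

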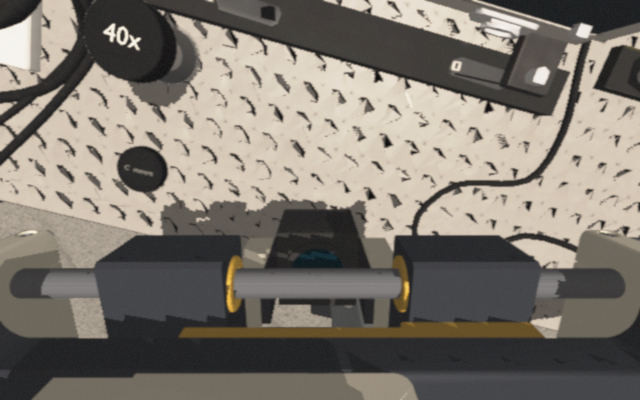

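Cube held at 37.9 mm, with about 6 mm of it showing below the tip. Now I'll raise it and turn.

Emit:
play_rows(
  series=[-0.018,0,0,0.1075,-0.018,0,0,0.1075,-0.018,0,0,0.1075,-0.018,0,0,0.1075,-0.018,0,0,0.1075],
)

```text
time_s: 8.25
tcp_pos: [0.457, 0.3072, 0.1744]
eef_rot: [-59.7, 90.0, -166.5]
contact_force: [0.9, -0.3, -1.1]
gripper_width: 0.0379
```

Emit:
play_rows(
  series=[0,0,0,0.1075,0,0,0,0.1075,0,0,0,0.1075,0,0,0,0.1075,0,0,0,0.1075],
)

```text
time_s: 8.67
tcp_pos: [0.457, 0.3072, 0.1735]
eef_rot: [-31.6, 90.0, -169.2]
contact_force: [0.4, 0.2, -2.2]
gripper_width: 0.0381
```

Emit:
play_rows(
  series=[0,0,0,0.1075,0,0,0,0.1075,0,0,0,0.1075,0,0,0,0.1075,0,0,0,0.1075],
)

```text
time_s: 9.08
tcp_pos: [0.457, 0.3072, 0.1735]
eef_rot: [16.4, 90.0, -152.0]
contact_force: [-0.1, -0.1, -1.5]
gripper_width: 0.0383
```

```bash
python3 -c "
from h import *
plan([.45,.02,.2],-168)"
```

```text
t 9.08 tcp [0.457  0.3072 0.1735] F [-0.1 -0.1 -1.5] w 0.0383 j [ 54.3   9.5 -16.4  -0.  -64.1 -42.7]
tool x [-0. -0. -1.] y [ 0.201 -0.98   0.   ] z [-0.98  -0.201  0.   ] jaw heading -168.4
shift tool [-0.0265  0.2799  0.0646]
spin deg/rad about tool x (down: -heading) -0.4 -0.0069 or half-turned 3.1347
```

Emit:
play_rows(
  series=[-0.004,0.035,0.008,0,-0.004,0.035,0.008,0,-0.004,0.035,0.008,0,-0.004,0.035,0.008,0,-0.004,0.035,0.008,0],
)

```text
time_s: 9.5
tcp_pos: [0.4535, 0.1264, 0.1937]
eef_rot: [-50.8, 90.0, 141.1]
contact_force: [0.5, -0.5, -1.2]
gripper_width: 0.0375
```

Emit:
play_rows(
  series=[-0.004,0.035,0.008,0,0,0.035,0.008,0,0,0.035,0.008,0,0,0,0,0,0,0,0,0],
)

```text
time_s: 9.92
tcp_pos: [0.4519, 0.0185, 0.1977]
eef_rot: [-142.4, 90.0, 49.3]
contact_force: [0.3, 1.1, -0.5]
gripper_width: 0.0378
```

```bash
python3 -c "
from h import *
plan(None,-168);snap('wrist','w8')"
```

```text
t 9.92 tcp [0.4519 0.0185 0.1977] F [ 0.3  1.1 -0.5] w 0.0378 j [ 27.4  -1.4 -25.1  -0.  -66.3 -15.7]
tool x [ 0.  0. -1.] y [ 0.203 -0.979 -0.   ] z [-0.979 -0.203 -0.   ] jaw heading -168.29
spin deg/rad about tool x (down: -heading) -0.29 -0.005 or half-turned 3.1366
```

View pics/w8.png

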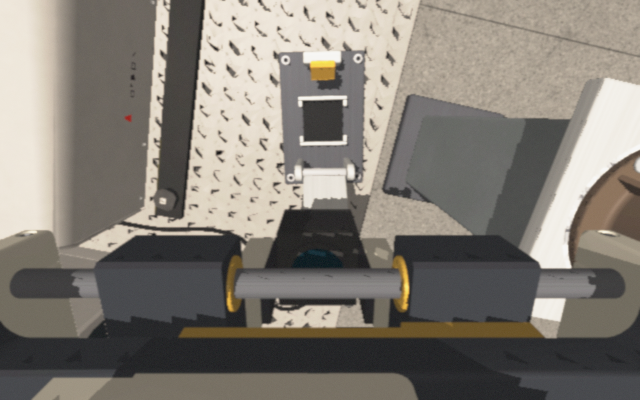

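```bash
python3 -c "
from h import *
crop('w8',270,40,110,150,5,'w8c')"
```

```text
(no output)
```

View pics/w8c.png

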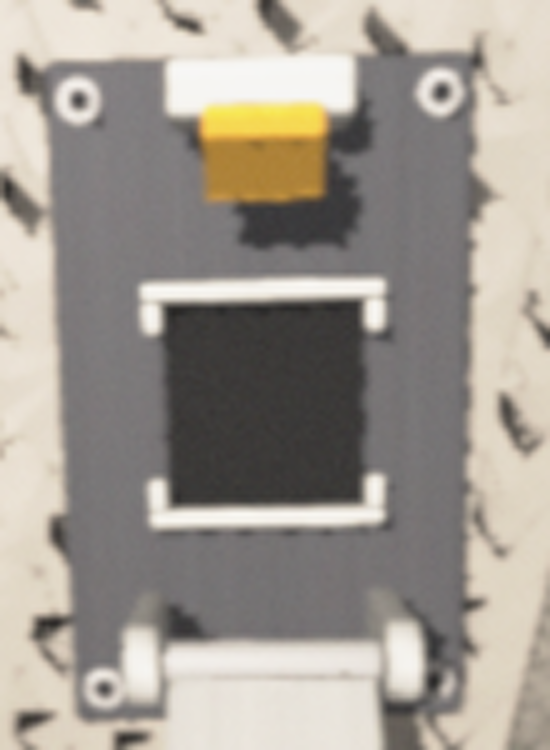

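```bash
python3 -c "
from h import *
f=lambda x,y:(270+x/5,40+y/5)
P=np.array([onz('w8',*f(*p),.02) for p in [(140,283),(386,280),(385,523),(150,525)]])
S=np.array([onz('w8',*f(*p),.008) for p in [(78,100),(441,93),(440,682),(104,688)]])
h=lambda v:np.degrees(np.arctan2(v[1],v[0])).round(2)
for Q in (P,S):
  print(Q.round(4).tolist(),'c',Q.mean(0).round(4));print(h(Q[0]-Q[1]),h(Q[3]-Q[2]),h(Q[3]-Q[0]),h(Q[2]-Q[1]),[np.linalg.norm(Q[i]-Q[(i+1)%4]).round(4) for i in range(4)])
crop('scene0',325,225,25,30,20,'p')
# parallax check: pocket rim corners in scene0 crop c1
g=lambda x,y:(280+x/8,190+y/8)
print(tri(('w8',*f(140,283)),('scene0',*g(535,348))),tri(('w8',*f(386,280)),('scene0',*g(485,463))),tri(('w8',*f(150,525)),('scene0',*g(410,317))))
print(tri(('w8',*f(385,523)),('scene0',*g(362,425))))
"
```

```text
[[0.4898, -0.0651, 0.02], [0.4368, -0.0767, 0.02], [0.4249, -0.0251, 0.02], [0.4776, -0.0137, 0.02]] c [ 0.4573 -0.0452  0.02  ]
12.41 12.23 103.32 102.96 [np.float64(0.0542), np.float64(0.053), np.float64(0.0539), np.float64(0.0528)]
[[0.5112, -0.1005, 0.008], [0.4329, -0.1182, 0.008], [0.4018, 0.0103, 0.008], [0.4815, 0.0284, 0.008]] c [ 0.4569 -0.045   0.008 ]
12.76 12.79 102.97 103.64 [np.float64(0.0802), np.float64(0.1322), np.float64(0.0818), np.float64(0.1322)]
(array([ 0.49028919, -0.06612429,  0.02174385]), [0.0012623834302070143, 0.0012623834302069464]) (array([ 0.43669667, -0.07673499,  0.01914654]), [6.979657043176528e-05, 6.979657043174009e-05]) (array([ 0.47879926, -0.01675982,  0.02120131]), [0.003167463157442427, 0.0031674631574424216])
(array([ 0.42609525, -0.02780421,  0.02092774]), [0.002805582311837851, 0.0028055823118378702])
```

Pocket centre is (0.457, -0.0455), yaw about 12.8°. The rim triangulates to 0.019–0.022 (0.020 stated) and the walls measure 53–54 mm. I'll move over it and partway down.

Emit:
play_rows(
  series=[0.005,0.0215,0.0027,-0.019,0.005,0.0215,0.0027,0,0,0.0212,0.0027,0,0.02,0,0,0,0.02,0,0,0],
)

```text
time_s: 10.38
tcp_pos: [0.4597, -0.0436, 0.1476]
eef_rot: [-176.6, 89.9, 16.4]
contact_force: [-0.3, 0.9, -1.5]
gripper_width: 0.0379
```

Emit:
play_rows(
  series=[0.03,0,0,0,0.03,0,0,0,0.03,0,0,0,0.02,0,0,0,0,0,0,0],
)

```text
time_s: 10.8
tcp_pos: [0.4557, -0.0437, 0.0337]
eef_rot: [-0.7, 89.6, -167.6]
contact_force: [-0.6, -0.4, -0.9]
gripper_width: 0.0381
```

```bash
python3 -c "
from h import *
plan([.457,-.0455,.0],-167.2);snap('wrist','w9');snap('scene','c9');snap('side','s9');crop('c9',285,180,100,75,8,'c9c');crop('s9',290,150,80,75,8,'s9c')"
```

```text
t 10.8 tcp [ 0.4557 -0.0437  0.0337] F [-0.6 -0.4 -0.9] w 0.0381 j [ 19.2  10.1 -37.3  -0.1 -43.   -6.1]
tool x [-0.007 -0.002 -1.   ] y [ 0.226 -0.974 -0.   ] z [-0.974 -0.226  0.007] jaw heading -166.95
shift tool [ 0.0336  0.0021 -0.0011]
spin deg/rad about tool x (down: -heading) 0.25 0.0043 or half-turned -3.1373
```

View pics/w9.png

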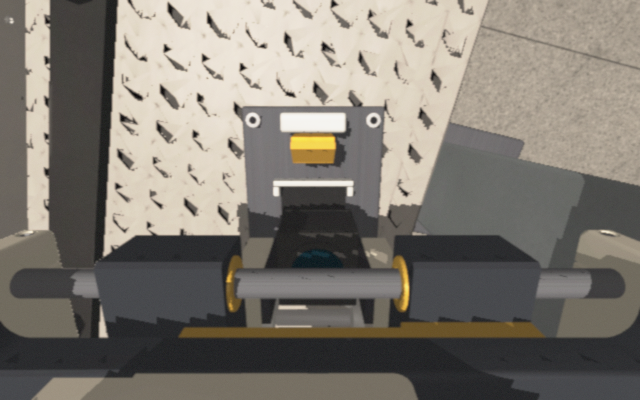

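View pics/c9c.png

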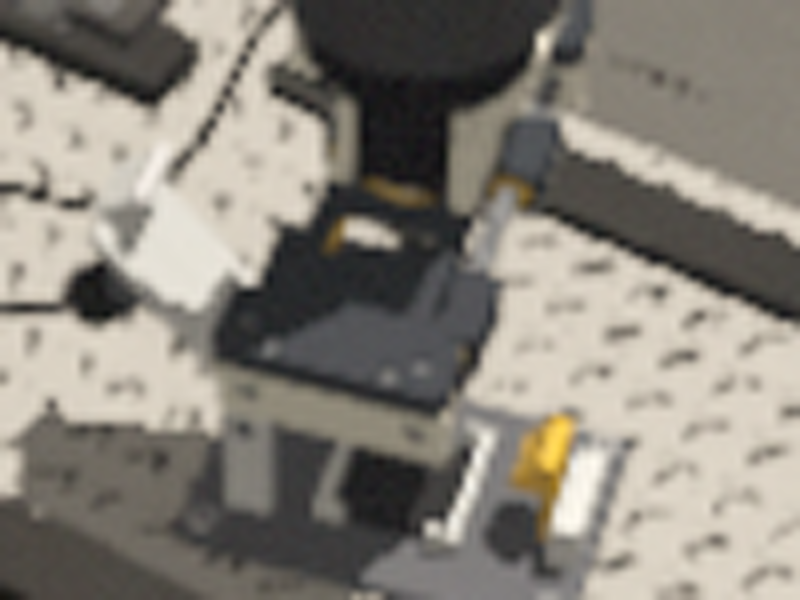

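View pics/s9c.png

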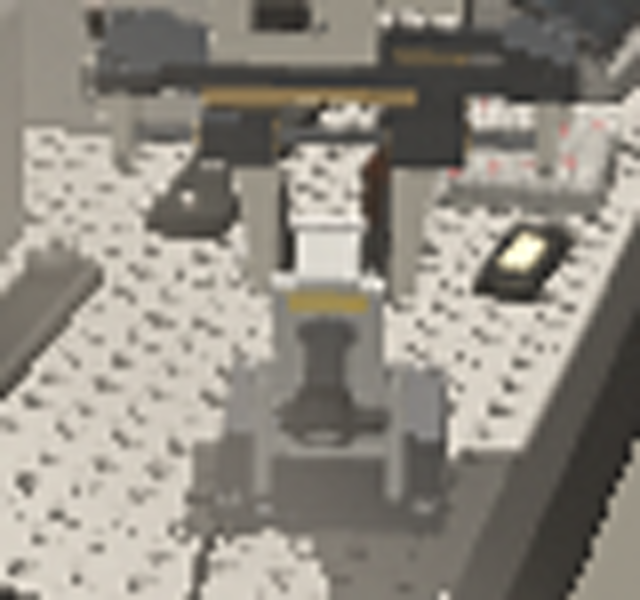

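```bash
python3 -c "
from h import *
crop('w9',235,100,160,130,5,'w9c')
s,t,R=st();print(t)
for p,z in [((273,182),.02),((353,182),.02),((252,120),.008),((374,120),.008)]:
  w=onz('w9',*p,z);print(w.round(4),(R.T@(w-t)).round(4))
"
```

```text
[ 0.45963112 -0.04327163  0.03831982]
[ 0.4893 -0.0652  0.02  ] [ 0.0183  0.028  -0.0239]
[ 0.4377 -0.0771  0.02  ] [0.0183 0.028  0.029 ]
[ 0.5118 -0.1004  0.008 ] [ 0.0304  0.0675 -0.0379]
[ 0.4329 -0.1188  0.008 ] [0.0303 0.0675 0.0432]
```

View pics/w9c.png

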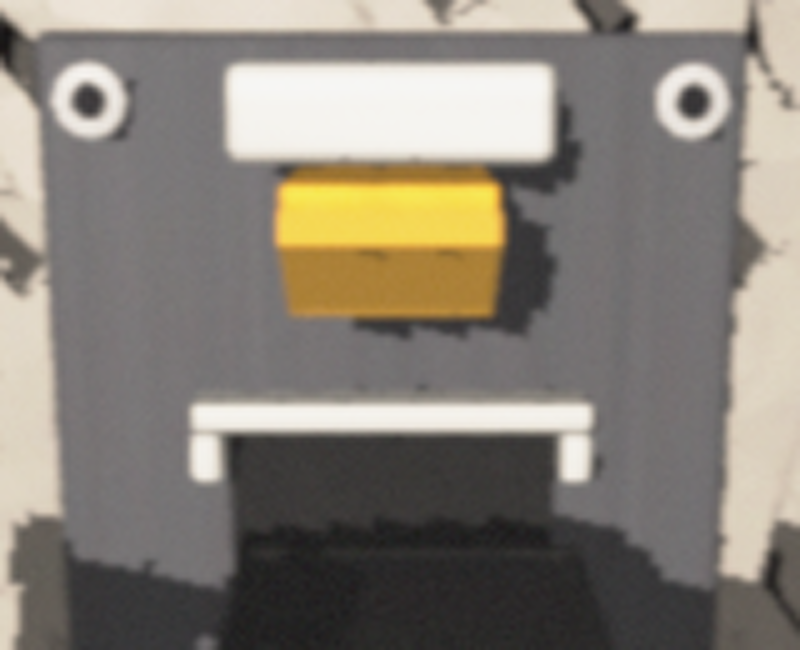

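In the wrist frame the pocket is 2.6–3 mm along tool +z and about 1.3 mm along +y. I'll correct that and lower the cube.

Emit:
play_rows(
  series=[0,0.0013,0.0028,0,0,0,0,0,0.01,0,0,0,0.01,0,0,0,0.005,0,0,0],
)

```text
time_s: 11.37
tcp_pos: [0.4564, -0.0458, 0.0127]
eef_rot: [-169.5, 89.9, 23.5]
contact_force: [-0.6, -0.1, -1.2]
gripper_width: 0.0376
```

Emit:
play_rows(
  series=[0,0,0,0,0,0,0,0,0,0,0,0,0,0,0,0,0,0,0,0],
)

```text
time_s: 11.78
tcp_pos: [0.4566, -0.0459, 0.0128]
eef_rot: [-178.5, 90.0, 14.5]
contact_force: [0.0, 0.0, -1.7]
gripper_width: 0.0378
```

```bash
python3 -c "
from h import *
plan([.457,-.0455,-.011],-167.2);snap('wrist','w10');crop('w10',235,100,160,130,5,'w10c');snap('scene','c10');crop('c10',285,180,100,75,8,'c10c')"
```

```text
t 11.78 tcp [ 0.4566 -0.0459  0.0128] F [ 0.   0.  -1.7] w 0.0378 j [ 19.   11.8 -38.9   0.  -39.3  -6. ]
tool x [ 0.001  0.    -1.   ] y [ 0.225 -0.974 -0.   ] z [-0.974 -0.225 -0.001] jaw heading -166.99
shift tool [ 0.0238 -0.0002 -0.0005]
spin deg/rad about tool x (down: -heading) 0.21 0.0037 or half-turned -3.1379
```

View pics/w10c.png

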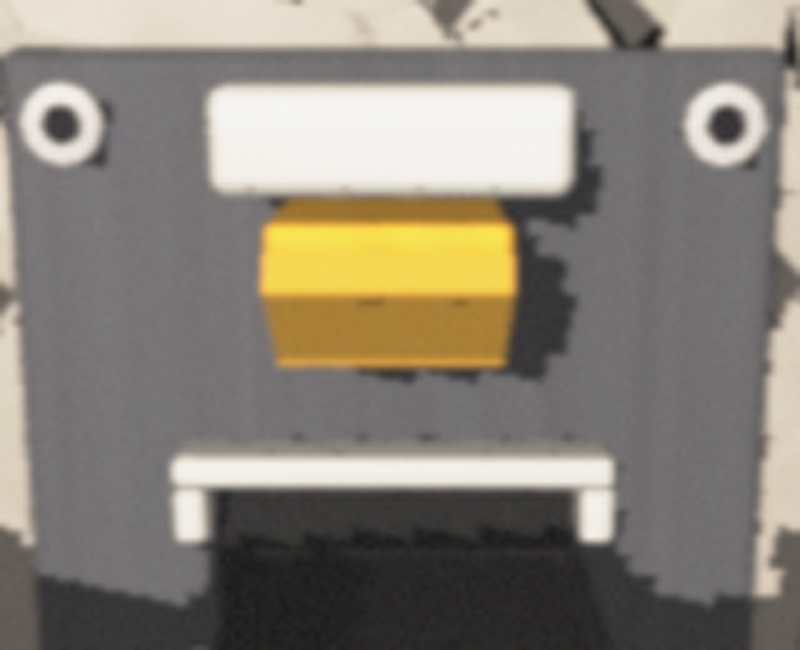

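View pics/c10c.png

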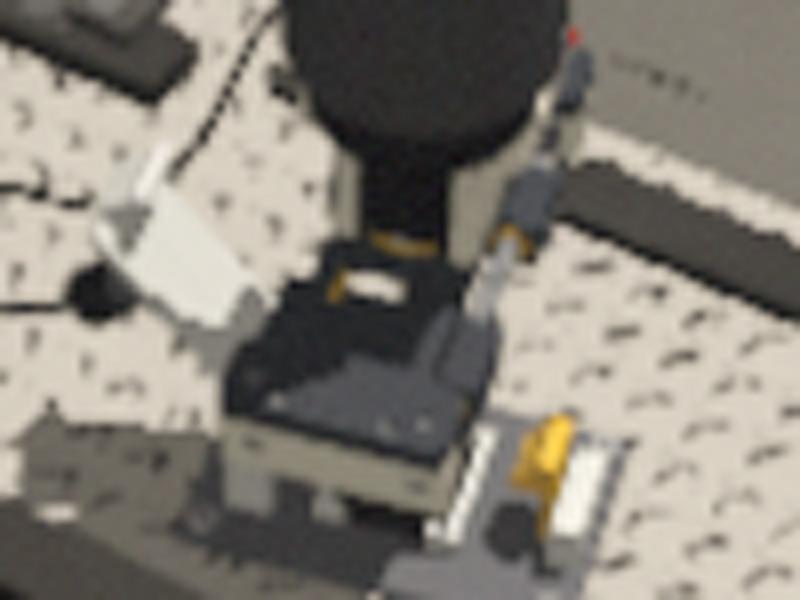

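```bash
python3 -c "
from h import *
s,t,R=st();print(t)
f=lambda x,y:(235+x/5,100+y/5)
for p,z in [((172,456),.02),((615,456),.02),((62,124),.008),((727,124),.008),((207,515),.02),((580,515),.02),((240,550),t[2]+.0216),((575,550),t[2]+.0216)]:
  w=onz('w10',*f(*p),z);print(w.round(4),(R.T@(w-t)).round(4))
im=load('w10')['img'][180:240,260:380].astype(float);im=np.clip((im-20)*5,0,255).astype(np.uint8);cv2.imwrite('pics/w10e.png',cv2.resize(im,None,fx=6,fy=6))
"
```

```text
[ 0.45640445 -0.04590107  0.01265217]
[ 0.4895 -0.0662  0.02  ] [-0.0073  0.0272 -0.0277]
[ 0.4377 -0.0782  0.02  ] [-0.0074  0.0273  0.0255]
[ 0.5113 -0.1005  0.008 ] [ 0.0047  0.0656 -0.0412]
[ 0.433  -0.1186  0.008 ] [0.0046 0.0656 0.0392]
[ 0.484  -0.0599  0.02  ] [-0.0073  0.0199 -0.0237]
[ 0.4399 -0.0702  0.02  ] [-0.0074  0.0199  0.0215]
[ 0.4786 -0.0611  0.0343] [-0.0216  0.0198 -0.0182]
[ 0.4418 -0.0696  0.0343] [-0.0216  0.0199  0.0195]
```

View pics/w10e.png

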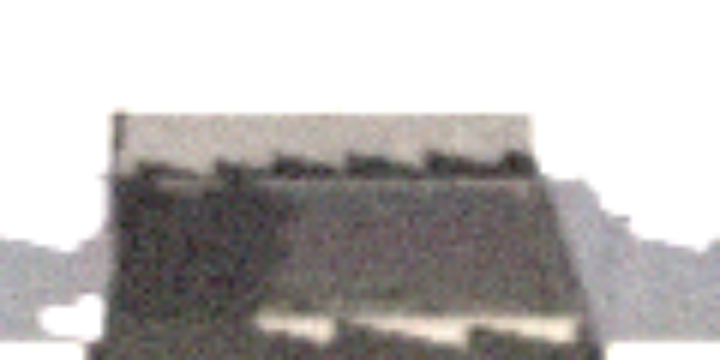

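Emit:
play_rows(
  series=[0,0,-0.0012,0,0.006,0,0,0,0.006,0,0,0,0.006,0,0,0,0.004,0,0,0],
)

```text
time_s: 12.3
tcp_pos: [0.4568, -0.0458, -0.0107]
eef_rot: [1.1, 89.9, -165.9]
contact_force: [0.1, -0.1, -0.9]
gripper_width: 0.038
```

Emit:
play_rows(
  series=[0.001,0,0,0,0,0,0,0,0,0,0,0,0,0,0,0,0,0,0,0],
)

```text
time_s: 12.72
tcp_pos: [0.4575, -0.0456, -0.0106]
eef_rot: [180.0, 90.0, 13.0]
contact_force: [-0.8, 0.5, -0.5]
gripper_width: 0.038
```

```bash
python3 -c "
from h import *
plan([.457,-.0455,-.011],-167.2)
snap('wrist','w11');crop('w11',235,100,160,140,5,'w11c')"
```

```text
t 12.72 tcp [ 0.4575 -0.0456 -0.0106] F [-0.8  0.5 -0.5] w 0.038 j [ 19.   14.2 -40.1   0.  -35.7  -6. ]
tool x [ 0.  0. -1.] y [ 0.225 -0.974  0.   ] z [-0.974 -0.225 -0.   ] jaw heading -166.99
shift tool [ 0.0004 -0.0002  0.0005]
spin deg/rad about tool x (down: -heading) 0.21 0.0036 or half-turned -3.138
```

View pics/w11c.png

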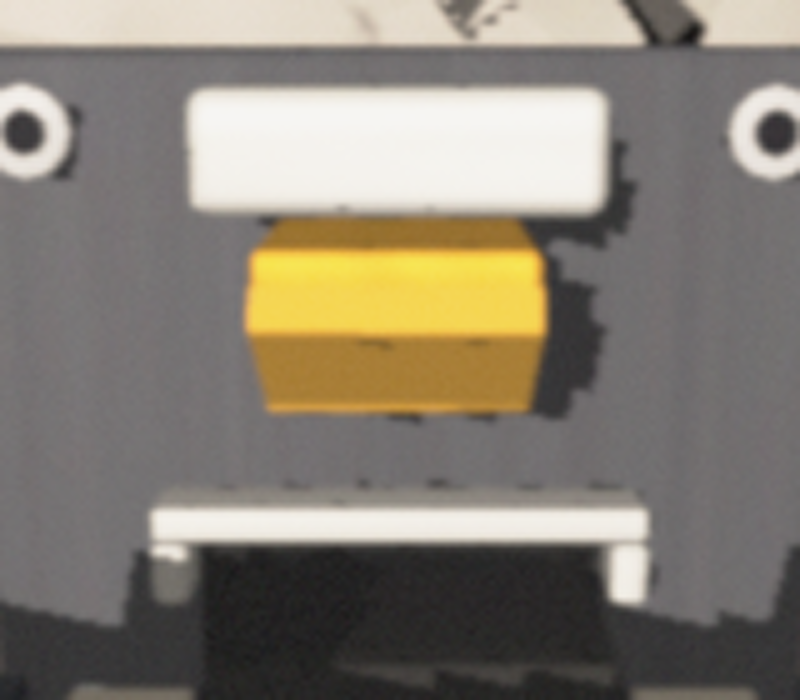

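Emit:
play_rows(
  series=[0.001,0,0,0,0,0,0,0,0,0,0,0,0,0,0,0,0,0,0,0],
)

```text
time_s: 13.18
tcp_pos: [0.4574, -0.0457, -0.0116]
eef_rot: [-173.2, 90.0, 19.8]
contact_force: [0.5, -0.3, -0.2]
gripper_width: 0.0379
```

Emit:
play_rows(
  series=[0,0,0,0,0,0,0,0,0,0,0,0,0,0,0,0,0,0,0,0],
  jaw=75,
)

```text
time_s: 13.6
tcp_pos: [0.4574, -0.0457, -0.0116]
eef_rot: [174.6, 90.0, 7.6]
contact_force: [0.2, -0.0, -0.4]
gripper_width: 0.0635
```

Emit:
play_rows(
  series=[-0.01,0,0,0,-0.02,0,0,0,-0.03,0,0,0,-0.04,0,0,0,-0.04,0,0,0],
)

```text
time_s: 14.02
tcp_pos: [0.4563, -0.046, 0.1295]
eef_rot: [4.2, 89.9, -162.8]
contact_force: [1.3, 0.5, -0.3]
gripper_width: 0.0656
```

Emit:
play_rows(
  series=[-0.02,-0.018,0,0,-0.02,-0.018,0,0,0,-0.018,0,0,0,-0.018,0,0,0,0,0,0],
)

```text
time_s: 14.43
tcp_pos: [0.4409, 0.0264, 0.169]
eef_rot: [-151.8, 89.9, 41.2]
contact_force: [-0.1, -0.3, 0.0]
gripper_width: 0.0657
```

```bash
python3 -c "
from h import *
plan(None)
snap('wrist','w12');crop('w12',250,30,140,160,5,'w12c');snap('side','s12');crop('s12',310,165,60,60,10,'s12c')"
```

```text
t 14.43 tcp [0.4409 0.0264 0.169 ] F [-0.1 -0.3  0. ] w 0.0657 j [ 29.1  -1.3 -28.9  -0.  -62.3 -16. ]
tool x [ 0.001  0.001 -1.   ] y [ 0.226 -0.974 -0.001] z [-0.974 -0.226 -0.002] jaw heading -166.93
```

View pics/w12c.png

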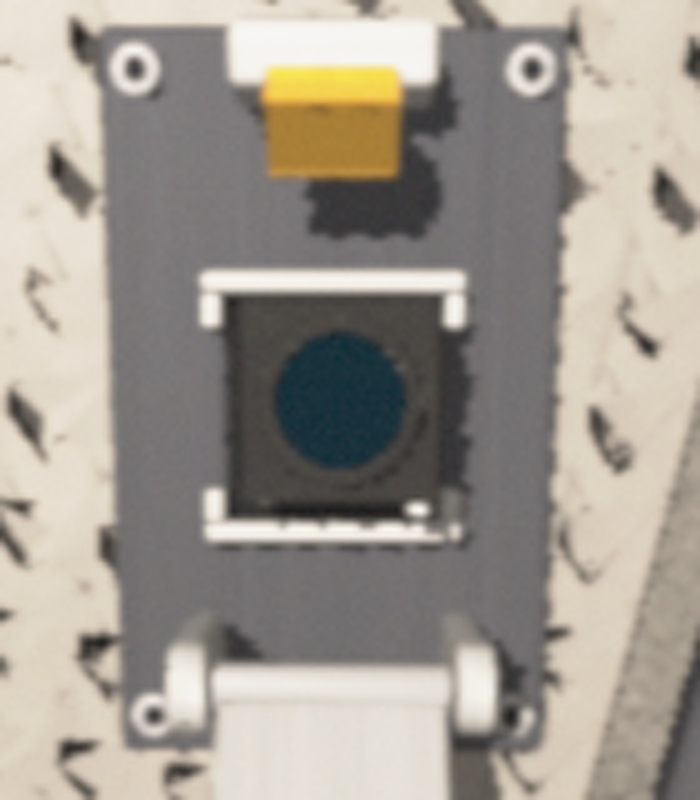

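View pics/s12c.png

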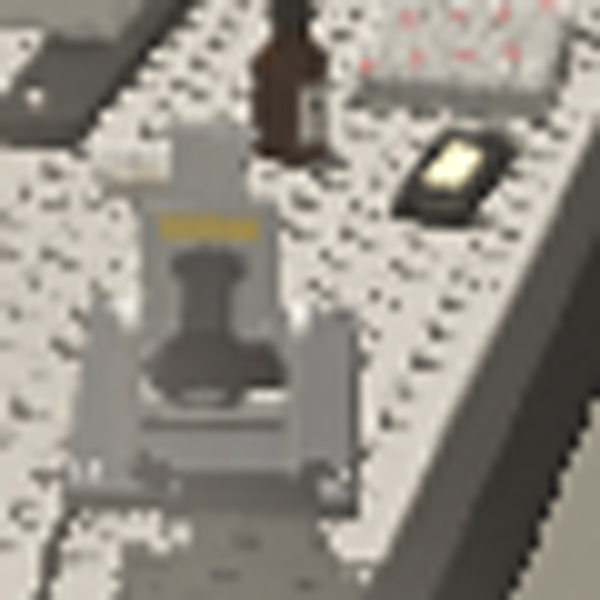

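The cube stands in the pocket with its disc at about (318,110) of the wrist image. Now the lid angle, from the yellow strip at (331.0,187.8) in side0 and in the new s12.

```bash
cat >> h.py <<'E'
O=np.array([.457,-.0457,0.]);YAW=12.9
def cw(p,yaw=None):  # carrier (m) -> world
    return O+Ro.from_euler("z",YAW,degrees=True).apply(np.array(p,float))
def lidpt(a,s,n): # s from axis, n outer-normal offset
    return cw([0,.052-s*np.cos(a)+n*np.sin(a),.057+s*np.sin(a)+n*np.cos(a)])
def toc(p): return Ro.from_euler("z",-YAW,degrees=True).apply(np.array(p)-O)
E
python3 -c "
from h import *
for a in np.arange(2.0,2.36,.05): print(round(a,2),proj('s12',lidpt(a,.084,.003)).round(1),proj('s12',lidpt(a,.055,.049)).round(1),proj('scene0',lidpt(a,.055,.040)).round(1))
print('obs strip',310+209/10,165+228/10,'knob end c',310+20.5,165+37.5,'knob scene',280+138/8,190+210/8)
print(proj('s12',cw([0,.052,.057])))
"
```

```text
2.0 [331.  180.4] [330.4 197.9] [298.7 213.7]
2.05 [330.9 181.5] [330.3 199.1] [298.3 214.3]
2.1 [330.8 182.6] [330.3 200.3] [297.8 214.9]
2.15 [330.8 183.7] [330.3 201.5] [297.5 215.5]
2.2 [330.7 184.9] [330.2 202.6] [297.2 216.1]
2.25 [330.7 186.1] [330.2 203.8] [296.9 216.8]
2.3 [330.6 187.4] [330.2 204.9] [296.7 217.5]
2.35 [330.6 188.7] [330.2 206. ] [296.5 218.2]
obs strip 330.9 187.8 knob end c 330.5 202.5 knob scene 297.25 216.25
[331.03514447 197.21940014]
```

Lid angle is about 2.25 rad, and the carrier axes match the tool axes (tool y = carrier −y). Next I work out the way to a point behind the lid.

```bash
cat >> h.py <<'E'
def cst():
    s,t,R=st();c=toc(t);print("t",round(s["time_s"],2),"carrier: x %.4f y %.4f TIPz %.4f"%(c[0],c[1],c[2]+.031),"F",np.round(s["contact_force"],1),"w",round(s["gripper_width"],4),"head",round(np.degrees(np.arctan2(R[1,2],R[0,2])),2),"reach",np.hypot(*t[:2]).round(3));return c
E
python3 -c "
from h import *
cst()
for a in (2.25,2.1,1.9,1.7,1.57,1.4,1.2,1.0,.8,.6,.4,.3,.2,.1,.05,0):
  if a>1.57:
    y=52-98*np.cos(a)+3*np.sin(a)+9.5; z=57+84*np.sin(a)+3*np.cos(a)
  else:
    s=88; y=52-s*np.cos(a)+3*np.sin(a)+9.5; z=57+s*np.sin(a)+3*np.cos(a)
  print(a,'yc %.1f tipz %.1f'%(y,z))
"
```

```text
t 14.53 carrier: x 0.0001 y 0.0724 TIPz 0.1995 F [0.4 0.1 0.3] w 0.0658 head -166.9 reach 0.442
2.25 yc 125.4 tipz 120.5
2.1 yc 113.6 tipz 128.0
1.9 yc 96.0 tipz 135.5
1.7 yc 77.1 tipz 139.9
1.57 yc 64.4 tipz 145.0
1.4 yc 49.5 tipz 144.2
1.2 yc 32.4 tipz 140.1
1.0 yc 16.5 tipz 132.7
0.8 yc 2.3 tipz 122.2
0.6 yc -9.4 tipz 109.2
0.4 yc -18.4 tipz 94.0
0.3 yc -21.7 tipz 85.9
0.2 yc -24.1 tipz 77.4
0.1 yc -25.8 tipz 68.8
0.05 yc -26.2 tipz 64.4
0 yc -26.5 tipz 60.0
```

Emit:
play_rows(
  series=[0,-0.0195,0,0,0,-0.0195,0,0,0,-0.0195,0,0,0,-0.0195,0,0,0,0,0,0],
  jaw=0,
  squeeze=20,
)

```text
time_s: 14.95
tcp_pos: [0.4235, 0.1019, 0.1682]
eef_rot: [-48.6, 90.0, 144.4]
contact_force: [0.3, -0.3, 0.1]
gripper_width: 0.0383
```

Emit:
play_rows(
  series=[0.0,0,0,0,0.02,0,0,0,0.02,0,0,0,0.02,0,0,0,0.02,0,0,0],
)

```text
time_s: 15.37
tcp_pos: [0.4237, 0.0994, 0.0875]
eef_rot: [136.0, 90.0, -31.1]
contact_force: [0.0, 0.2, -0.4]
gripper_width: 0.0044
```

```bash
python3 -c "
from h import *
cst()
snap('scene','c13');crop('c13',270,150,100,100,7,'c13c');snap('side','s13');crop('s13',290,125,90,90,7,'s13c')"
```

```text
t 15.37 carrier: x -0.0001 y 0.1489 TIPz 0.1185 F [ 0.   0.2 -0.4] w 0.0044 head -167.05 reach 0.435
```

View pics/c13c.png

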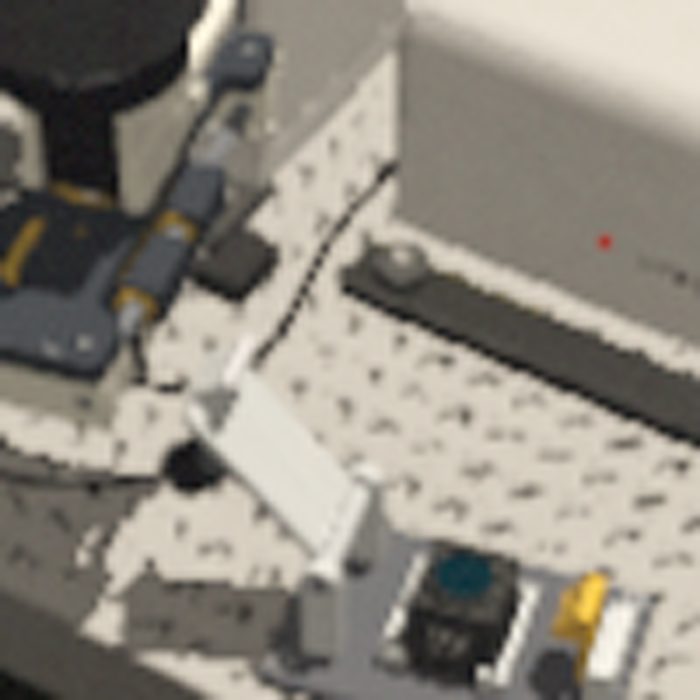

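View pics/s13c.png

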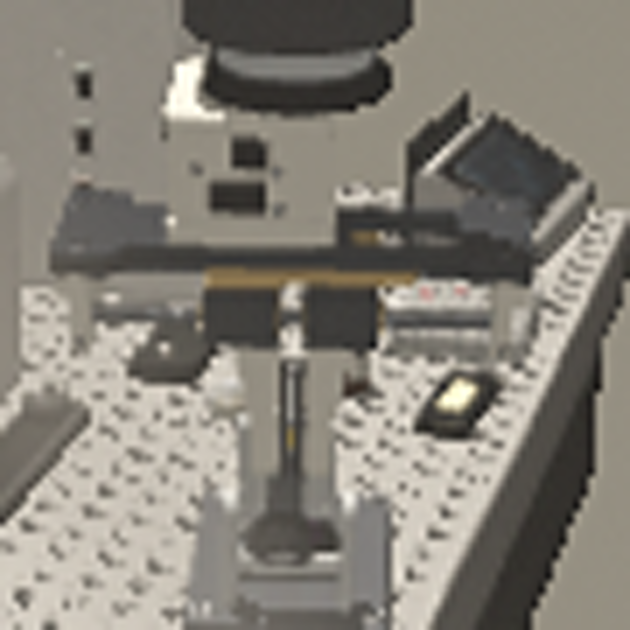

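Emit:
play_rows(
  series=[0,0.012,0,0,-0.002,0.012,0,0,-0.004,0.006,0,0,-0.004,0.006,0,0,-0.004,0.009,0,0],
)

```text
time_s: 15.88
tcp_pos: [0.4343, 0.0564, 0.1036]
eef_rot: [-158.9, 89.9, 34.1]
contact_force: [-0.2, 1.4, 1.4]
gripper_width: 0.0005
```

```bash
python3 -c "
from h import *
cst()
snap('scene','c14');crop('c14',270,150,100,100,7,'c14c')"
```

```text
t 15.88 carrier: x 0.0007 y 0.1046 TIPz 0.1346 F [-0.2  1.4  1.4] w 0.0005 head -167.01 reach 0.438
```

View pics/c14c.png

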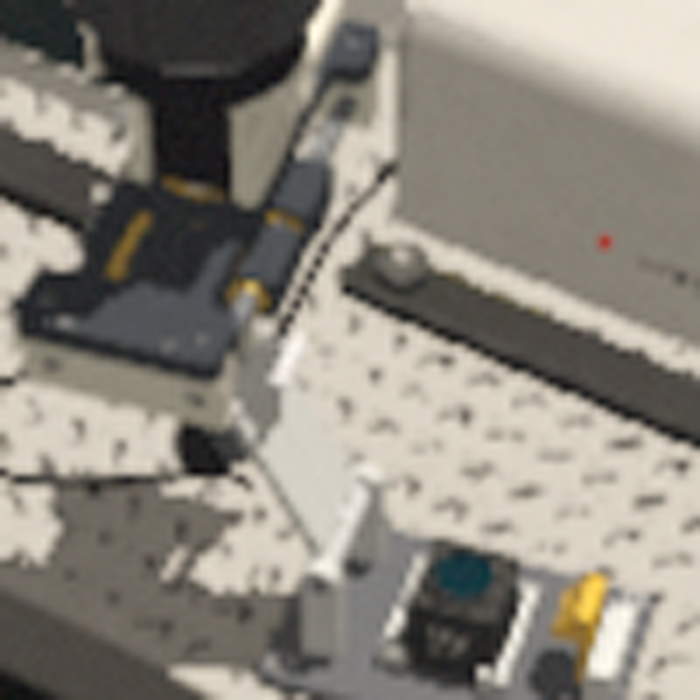

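The lid follows the finger. I'll carry on to upright.

Emit:
play_rows(
  series=[-0.001,0.009,0,0,-0.002,0.009,0,0,-0.003,0.01,0,0,-0.003,0.006,0,0,-0.003,0.006,0,0],
)

```text
time_s: 16.35
tcp_pos: [0.443, 0.0172, 0.115]
eef_rot: [-161.3, 89.9, 31.7]
contact_force: [0.1, 1.4, -1.6]
gripper_width: 0.0005
```

```bash
python3 -c "
from h import *
cst()
snap('scene','c15');crop('c15',280,150,100,100,7,'c15c');snap('side','s15');crop('s15',290,125,90,90,7,'s15c')"
```

```text
t 16.35 carrier: x 0.0004 y 0.0645 TIPz 0.1460 F [ 0.1  1.4 -1.6] w 0.0005 head -167.01 reach 0.443
```

View pics/c15c.png

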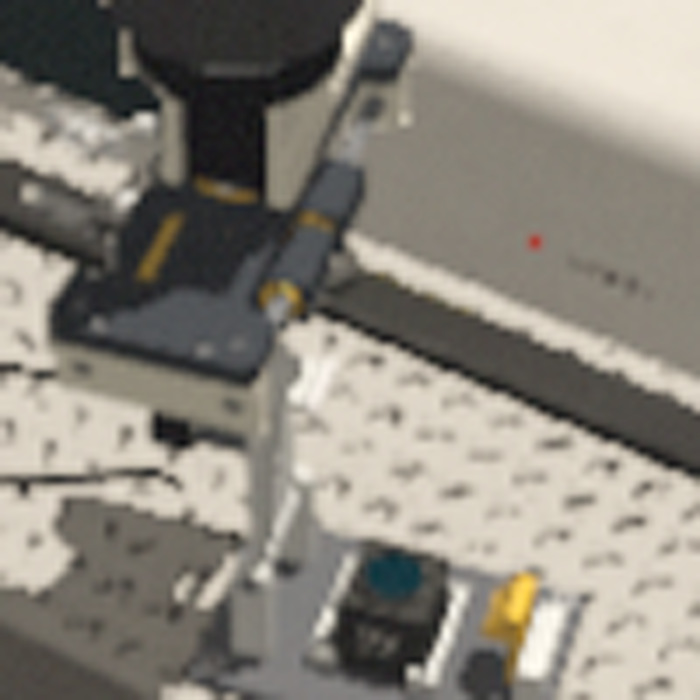

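View pics/s15c.png

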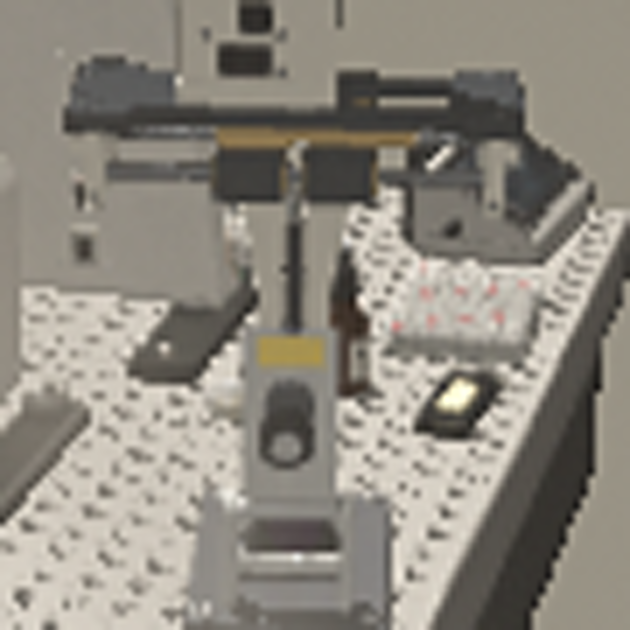

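Emit:
play_rows(
  series=[0.001,0.0075,0,0,0.0015,0.0075,0,0,0.0025,0.0085,0,0,0.0025,0.0085,0,0,0.004,0.008,0,0],
)

```text
time_s: 16.87
tcp_pos: [0.4522, -0.0225, 0.1029]
eef_rot: [95.7, 90.0, -71.3]
contact_force: [-0.2, -3.6, 8.4]
gripper_width: 0.0002
```

```bash
python3 -c "
from h import *
cst()
snap('scene','c16');crop('c16',280,150,100,100,7,'c16c');snap('side','s16');crop('s16',290,125,90,90,7,'s16c')"
```

```text
t 16.87 carrier: x 0.0005 y 0.0237 TIPz 0.1339 F [-0.2 -3.6  8.4] w 0.0002 head -166.97 reach 0.453
```

View pics/c16c.png

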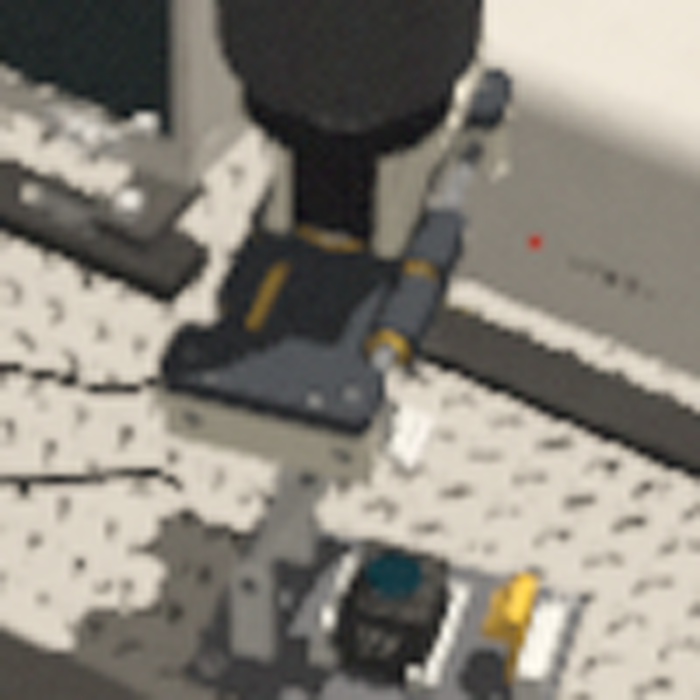

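View pics/s16c.png

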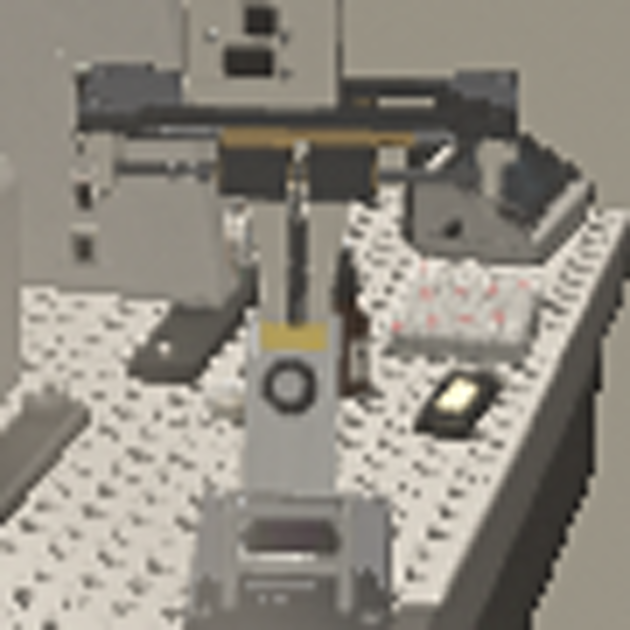

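```bash
python3 -c "
from h import *
cst()
print(proj('s16',lidpt(1.1,.084,.003)),proj('s16',lidpt(1.0,.084,.003)),proj('s16',lidpt(1.2,.084,.003)), 290+293/7,125+337/7)
s,t,R=st();print(proj('s16',t+[0,0,.031]))
for a in (1.0,1.1,1.2): print(proj('s16',lidpt(a,.055,.049)))
"
```

```text
t 16.97 carrier: x 0.0004 y 0.0229 TIPz 0.1336 F [ 0.3 -3.2  5.9] w 0.0006 head -167.02 reach 0.453
[331.81328342 171.33183005] [331.87530869 171.6102761 ] [331.74262575 171.31026161] 331.85714285714283 173.14285714285714
[331.62336029 171.92825464]
[331.25862763 177.86393542]
[331.16535189 179.19373056]
[331.06988344 180.72316476]
```

```bash
python3 -c "
from h import *
f=lambda p:((p-np.array([290,125]))*7).round(0)
print('tip near face s15',f(proj('s15',cw([0,.074,.146]))),'front',f(proj('s15',cw([0,.055,.146]))))
for s in (.078,.084,.090,.098): print(s,f(proj('s15',lidpt(1.57,s,.003))),f(proj('s15',lidpt(1.7,s,.003))),f(proj('s16',lidpt(1.1,s,.003))),f(proj('s16',lidpt(1.2,s,.003))))
print('knob',[f(proj('s15',lidpt(a,.055,.049))) for a in (1.5,1.57,1.7)])
"

```

```text
tip near face s15 [289. 345.] front [290. 329.]
0.078 [290. 352.] [289. 363.] [292. 337.] [292. 337.]
0.084 [290. 340.] [289. 351.] [293. 324.] [292. 324.]
0.09 [290. 327.] [289. 339.] [293. 311.] [293. 311.]
0.098 [290. 311.] [289. 324.] [294. 294.] [293. 294.]
knob [array([285., 429.]), array([285., 440.]), array([284., 460.])]
```

```bash
python3 -c "
from h import *
crop('s16',315,140,35,50,14,'s16d');crop('s15',315,140,35,50,14,'s15d')"
```

```text
(no output)
```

View pics/s16d.png

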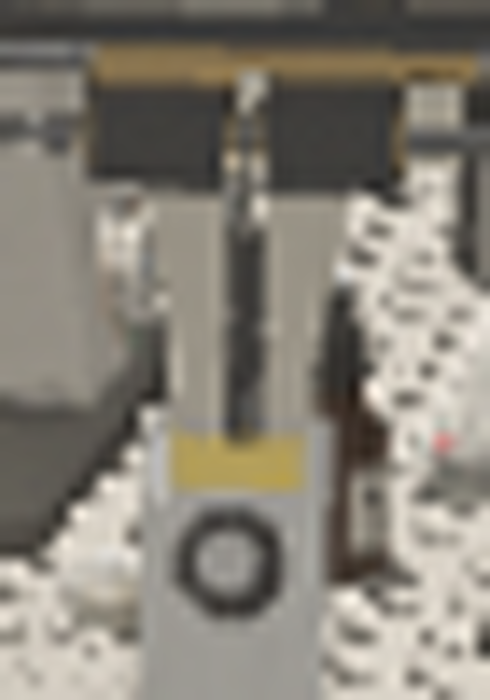

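View pics/s15d.png

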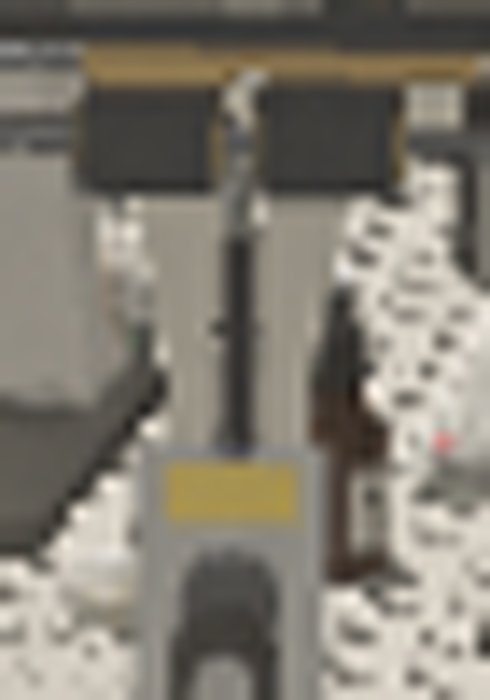

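The lid's free edge shows right at the finger's bottom (s16, row ~170), and the force runs along the lid. The tip is therefore catching the very edge, and the real tip offset is nearer 38 mm than 31. I'll lift off, back away, go lower and recheck.

Emit:
play_rows(
  series=[-0.008,0,0,0,-0.008,-0.003,0,0,0,-0.01,0,0,0,0,0,0,0,0,0,0],
)

```text
time_s: 17.38
tcp_pos: [0.4486, -0.0079, 0.119]
eef_rot: [-136.6, 90.0, 56.5]
contact_force: [0.1, -0.6, -0.2]
gripper_width: 0.0002
```

```bash
sed -i 's/\.031)/.038)/' h.py; python3 -c "
from h import *
cst()
snap('side','s17');crop('s17',315,140,35,50,12,'s17d');snap('scene','c17');crop('c17',290,175,60,60,10,'c17d');snap('wrist','w17')"
```

```text
t 17.38 carrier: x 0.0003 y 0.0388 TIPz 0.1570 F [ 0.1 -0.6 -0.2] w 0.0002 head -166.93 reach 0.449
```

View pics/s17d.png

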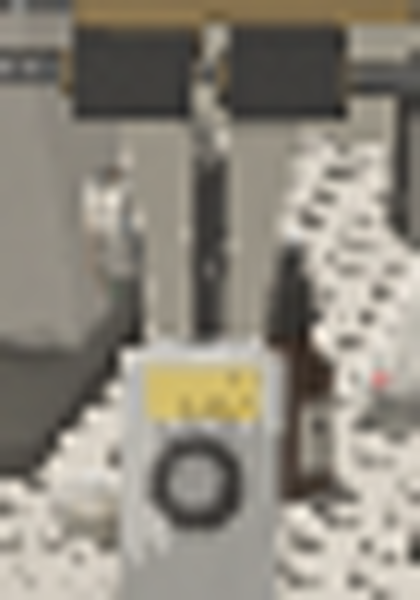

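View pics/c17d.png

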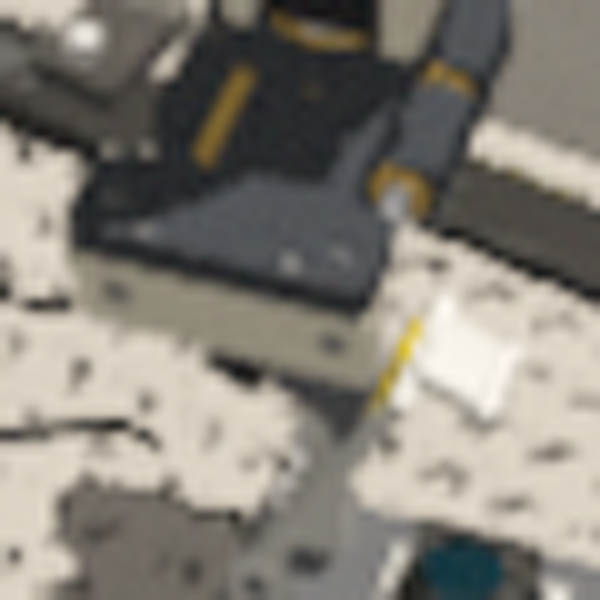

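View pics/w17.png

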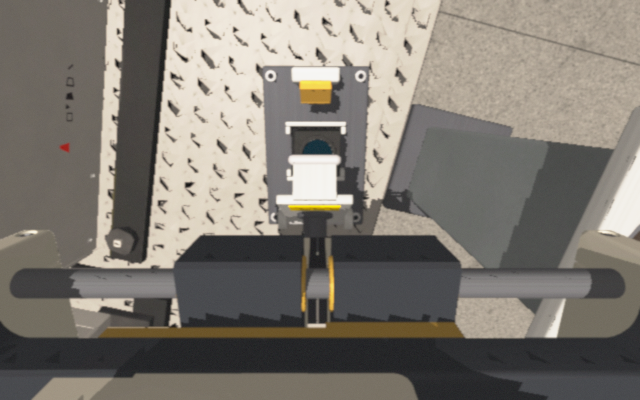

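```bash
python3 -c "
from h import *
crop('w17',275,140,80,80,8,'w17d')
p,r=tri(('w17',315,207.5),('c17',329.7,211.5),('s17',315+201/12,140+392/12));c=toc(p);print(c,r)
d=c[1:]-[.052,.057];print(np.hypot(*d),np.arctan2(d[1],-d[0]))
"
```

```text
[0.00066418 0.01944068 0.13062673] [0.000587499301036211, 0.0014093300037480603, 0.0010584322344455782]
0.08050468847070505 1.1544297876655034
```

View pics/w17d.png

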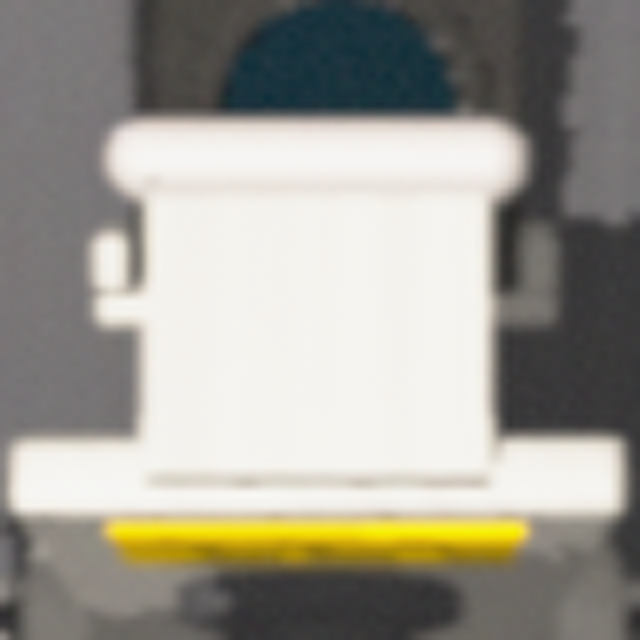

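The strip triangulates to s = 80.5 mm, lid angle about 1.12 rad and 1.5 mm residual, so the new offset is consistent. Going down behind it to tip z 0.134.

Emit:
play_rows(
  series=[0,0.005,0,0,0.012,0,0,0,0.011,0,0,0,0,0.004,0,0,0,0,0,0],
)

```text
time_s: 17.95
tcp_pos: [0.4505, -0.0182, 0.0956]
eef_rot: [15.0, 89.9, -152.0]
contact_force: [1.0, 0.2, 0.2]
gripper_width: 0.0004
```

```bash
python3 -c "
from h import *
cst()
snap('side','s18');crop('s18',315,140,35,50,12,'s18d')"
```

```text
t 17.95 carrier: x -0.0002 y 0.0282 TIPz 0.1336 F [1.  0.2 0.2] w 0.0004 head -167.0 reach 0.451
```

View pics/s18d.png

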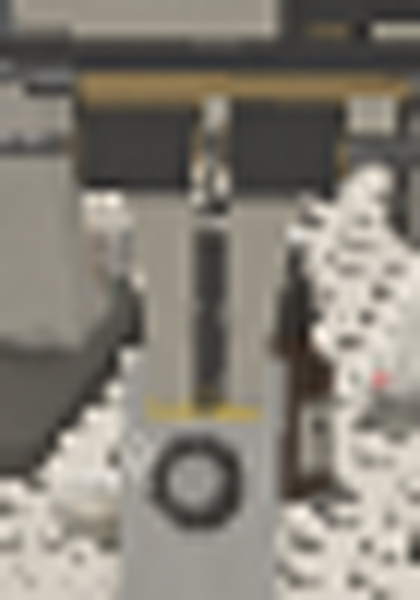

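Emit:
play_rows(
  series=[0.0015,0.005,0,0,0.003,0.006,0,0,0.0035,0.006,0,0,0.005,0.0067,0,0,0.0058,0.0067,0,0],
)

```text
time_s: 18.42
tcp_pos: [0.458, -0.0478, 0.0768]
eef_rot: [-176.6, 90.0, 16.4]
contact_force: [-0.2, 0.6, 0.0]
gripper_width: 0.0002
```

```bash
python3 -c "
from h import *
cst()
snap('side','s19');crop('s19',315,140,35,50,12,'s19d');cst()"
```

```text
t 18.42 carrier: x 0.0005 y -0.0022 TIPz 0.1148 F [-0.2  0.6  0. ] w 0.0002 head -167.0 reach 0.46
t 18.47 carrier: x -0.0004 y -0.0028 TIPz 0.1135 F [ 0.5 -0.6 -1. ] w 0.0005 head -167.03 reach 0.46
```

View pics/s19d.png

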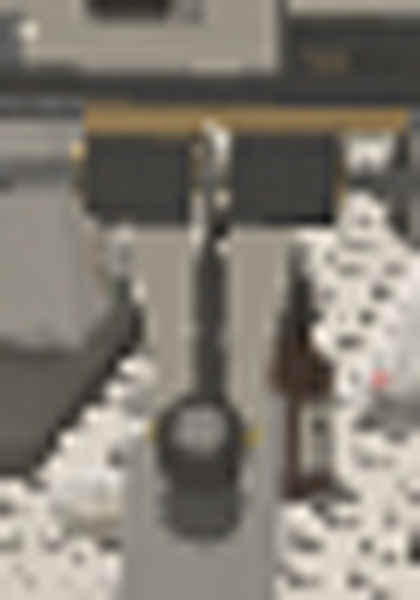

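Emit:
play_rows(
  series=[0.004,0.004,0,0,0.0045,0.004,0,0,0.0045,0.0035,0,0,0.005,0.003,0,0,0.005,0.003,0,0],
)

```text
time_s: 18.88
tcp_pos: [0.4617, -0.0644, 0.0535]
eef_rot: [58.2, 90.0, -108.8]
contact_force: [0.6, 0.5, 0.1]
gripper_width: 0.0008
```

Emit:
play_rows(
  series=[0.005,0.003,0,0,0.005,0.0025,0,0,0.004,0.0015,0,0,0,0,0,0,0,0,0,0],
)

```text
time_s: 19.3
tcp_pos: [0.463, -0.071, 0.0398]
eef_rot: [6.1, 90.0, -160.9]
contact_force: [1.0, 1.0, -0.2]
gripper_width: 0.0002
```

```bash
python3 -c "
from h import *
cst()
snap('side','s20');crop('s20',310,140,45,60,10,'s20d');snap('scene','c20');crop('c20',290,185,80,75,8,'c20d')"
```

```text
t 19.3 carrier: x 0.0002 y -0.0260 TIPz 0.0778 F [ 1.   1.  -0.2] w 0.0002 head -167.0 reach 0.468
```

View pics/s20d.png

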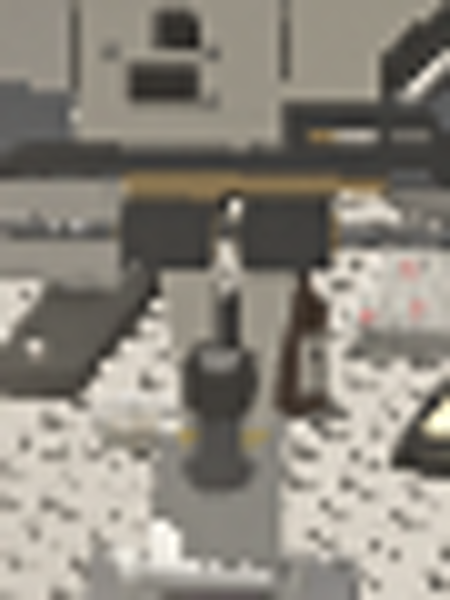

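View pics/c20d.png

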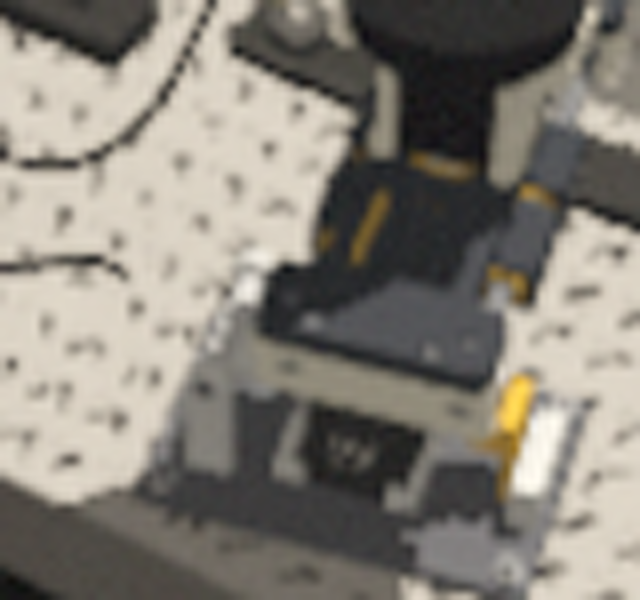

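Lid is at about 0.2 rad. Now pressing down slowly, watching the force.

Emit:
play_rows(
  series=[0.003,0.001,0,0,0.003,0.001,0,0,0.003,0.001,0,0,0.002,0,0,0,0,0,0,0],
)

```text
time_s: 19.82
tcp_pos: [0.4645, -0.0732, 0.0294]
eef_rot: [-162.6, 89.9, 30.4]
contact_force: [-1.7, 4.5, 5.2]
gripper_width: 0.0002
```

Emit:
play_rows(
  series=[0.002,0,0,0,0.001,0,0,0,0,0,0,0,0,0,0,0,0,0,0,0],
)

```text
time_s: 20.23
tcp_pos: [0.4637, -0.0739, 0.0259]
eef_rot: [10.7, 90.0, -156.3]
contact_force: [-0.3, -0.4, 0.2]
gripper_width: 0.0004
```

```bash
python3 -c "
from h import *
cst()
snap('side','s21');crop('s21',310,140,45,60,10,'s21d');snap('wrist','w21');crop('w21',250,80,130,160,4,'w21d')"
```

```text
t 20.23 carrier: x 0.0003 y -0.0290 TIPz 0.0639 F [-0.3 -0.4  0.2] w 0.0004 head -167.0 reach 0.47
```

View pics/w21d.png

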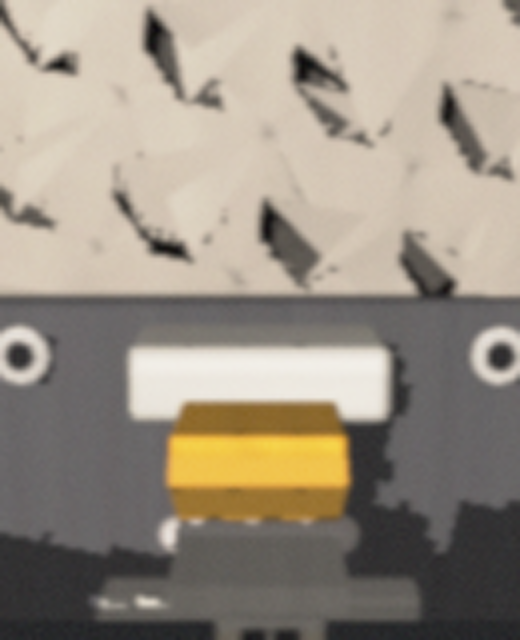

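View pics/s21d.png

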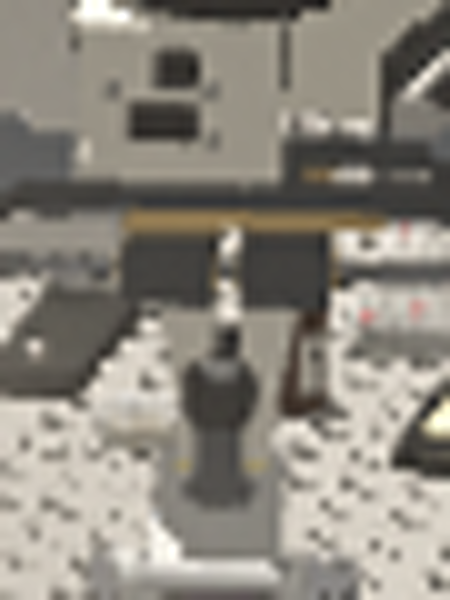

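Emit:
play_rows(
  series=[0.001,0,0,0,0.001,0,0,0,0.001,0,0,0,0.001,0,0,0,0,0,0,0],
)

```text
time_s: 20.75
tcp_pos: [0.4638, -0.0739, 0.022]
eef_rot: [14.4, 90.0, -152.6]
contact_force: [-1.3, -0.3, 2.3]
gripper_width: 0.0007
```

```bash
python3 -c "
from h import *
cst()"
```

```text
t 20.75 carrier: x 0.0004 y -0.0290 TIPz 0.0600 F [-1.3 -0.3  2.3] w 0.0007 head -166.99 reach 0.47
```

Emit:
play_rows(
  series=[0.001,0,0,0,0.001,0,0,0,0,0,0,0,0,0,0,0,0,0,0,0],
)

```text
time_s: 21.17
tcp_pos: [0.4641, -0.0739, 0.0214]
eef_rot: [144.1, 90.0, -22.9]
contact_force: [-6.5, 2.6, 18.6]
gripper_width: 0.0004
```

```bash
python3 -c "
from h import *
cst();snap('wrist','w22');crop('w22',250,80,130,160,4,'w22d')"
```

```text
t 21.17 carrier: x 0.0006 y -0.0291 TIPz 0.0594 F [-6.5  2.6 18.6] w 0.0004 head -166.96 reach 0.47
```

View pics/w22d.png

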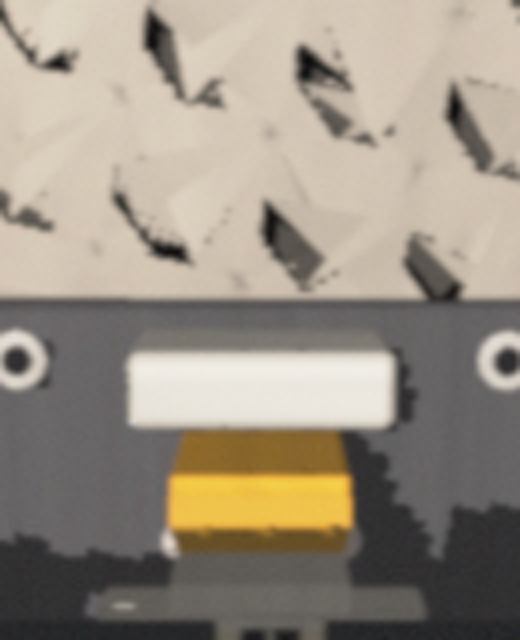

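Force rose to 18.6 N at tip z = 0.059, and the pawl has sprung forward: a wide gap shows behind it at (262,450), where it had been pushed back before. I'll lift off and check.

Emit:
play_rows(
  series=[-0.002,0,0,0,-0.01,0,0,0,-0.02,0,0,0,-0.03,0,0,0,-0.03,0,0,0],
)

```text
time_s: 21.63
tcp_pos: [0.463, -0.074, 0.1125]
eef_rot: [-1.1, 89.9, -168.1]
contact_force: [1.1, -0.0, 0.7]
gripper_width: 0.0005
```

Emit:
play_rows(
  series=[-0.005,-0.015,0,0,-0.005,-0.015,0,0,0,-0.015,0,0,0,0,0,0,0,0,0,0],
  jaw=70,
)

```text
time_s: 22.05
tcp_pos: [0.4537, -0.0295, 0.1222]
eef_rot: [-164.8, 90.0, 28.3]
contact_force: [-0.1, 0.2, 0.1]
gripper_width: 0.0281
```

```bash
python3 -c "
from h import *
cst();snap('wrist','w23');crop('w23',250,60,130,180,4,'w23d')
snap('side','s23');crop('s23',305,165,60,60,9,'s23d');snap('scene','c23');crop('c23',290,185,80,75,8,'c23d')"
```

```text
t 22.05 carrier: x 0.0004 y 0.0165 TIPz 0.1602 F [-0.1  0.2  0.1] w 0.0281 head -166.91 reach 0.455
```

View pics/w23d.png

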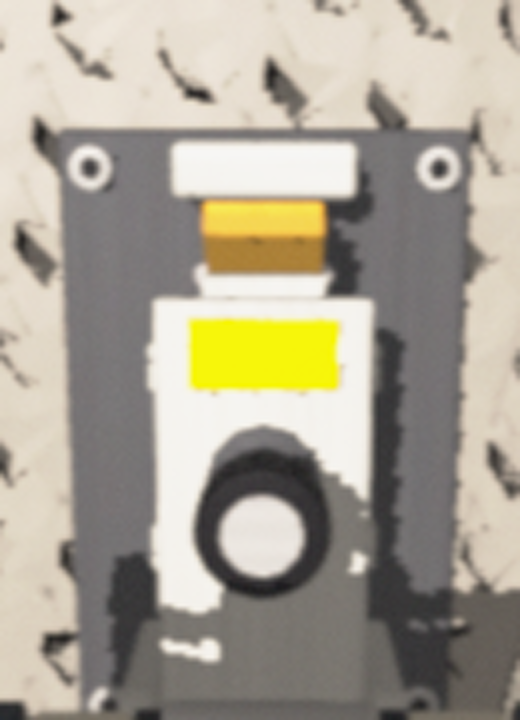

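View pics/s23d.png

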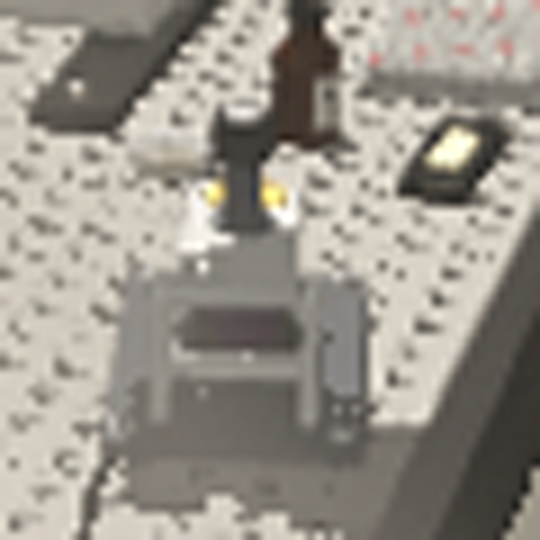

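View pics/c23d.png

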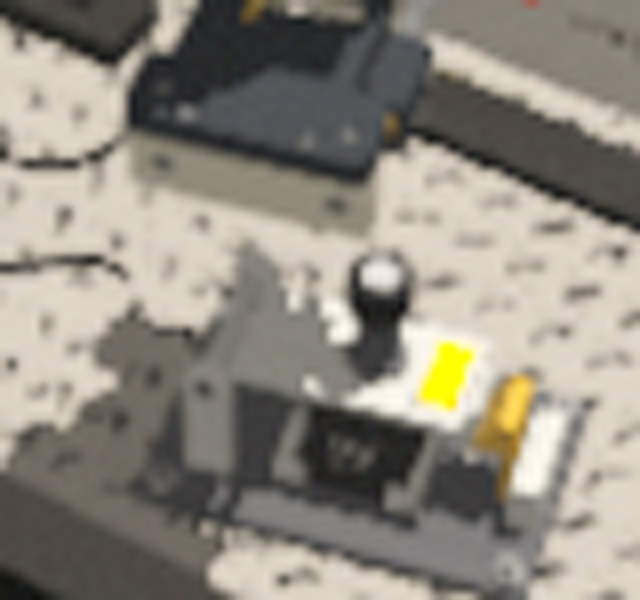

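The lid is shut with the pawl forward. Knob top is at (315.5,193.8) wrist and (337.8,219.4) scene.

```bash
python3 -c "
from h import *
p,r=tri(('w23',315.5,193.75),('c23',290+382/8,185+275/8));print(toc(p),r)
print('strip',toc(onz('w23',250+265/4,60+354/4,.06)))
p,r=tri(('w23',250+265/4,60+354/4),('c23',290+447/8,185+375/8));print(toc(p),r)
"
```

```text
[ 0.00033375 -0.00488867  0.10871924] [0.0008605683641426878, 0.0008605683641426551]
strip [ 9.46564817e-05 -2.87293134e-02  6.00000000e-02]
[ 0.00019404 -0.03030536  0.06349996] [0.0011976345021030292, 0.0011976345021030798]
```

Emit:
play_rows(
  series=[0,0.0065,0,0,0,0.0065,0,0,0,0.0065,0,0,0,0,0,0,0,0,0,0],
)

```text
time_s: 22.62
tcp_pos: [0.4581, -0.0498, 0.1219]
eef_rot: [6.1, 90.0, -161.0]
contact_force: [0.7, 0.2, -0.3]
gripper_width: 0.0613
```

Emit:
play_rows(
  series=[0.02,0,0,0,0.02,0,0,0,0.02,0,0,0,0.015,0,0,0,0.005,0,0,0],
)

```text
time_s: 23.03
tcp_pos: [0.4566, -0.0494, 0.04]
eef_rot: [-1.9, 89.8, -168.9]
contact_force: [0.1, -0.1, -1.4]
gripper_width: 0.061
```

Emit:
play_rows(
  series=[0,0,0,0,0,0,0,0,0,0,0,0,0,0,0,0,0,0,0,0],
)

```text
time_s: 23.45
tcp_pos: [0.4587, -0.0488, 0.0429]
eef_rot: [-177.6, 89.9, 15.4]
contact_force: [0.2, -0.4, 1.0]
gripper_width: 0.0612
```

```bash
python3 -c "
from h import *
cst();snap('side','s24');crop('s24',295,140,80,80,8,'s24d');snap('scene','c24');crop('c24',290,165,90,90,8,'c24d')"
```

```text
t 23.45 carrier: x 0.0010 y -0.0034 TIPz 0.0809 F [ 0.2 -0.4  1. ] w 0.0612 head -166.99 reach 0.461
```

View pics/s24d.png

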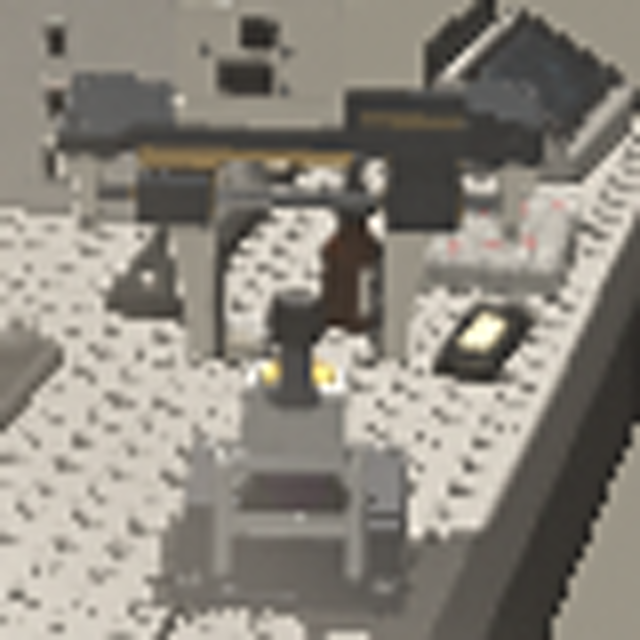

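View pics/c24d.png

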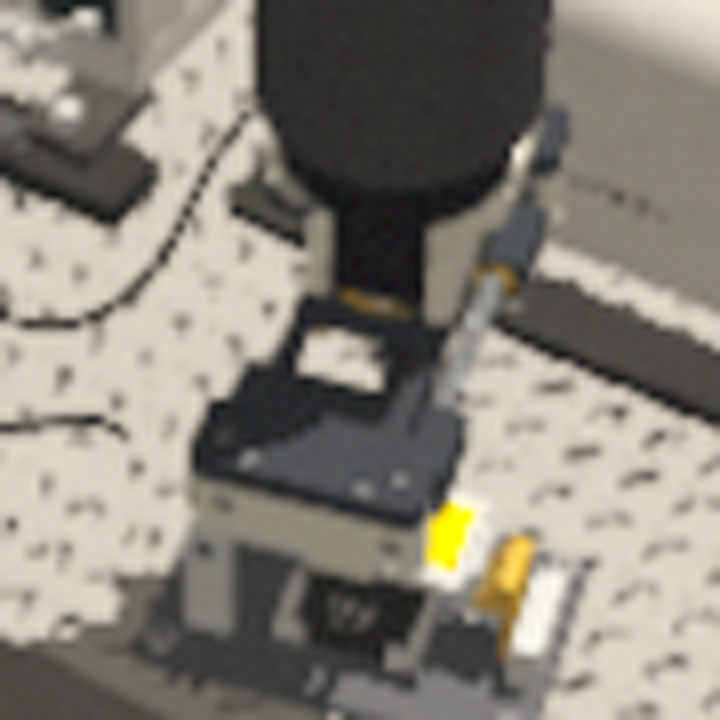

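Emit:
play_rows(
  series=[0,0,0,0,0,0,0,0,0,0,0,0,0,0,0,0,0,0,0,0],
  jaw=0,
  squeeze=50,
)

```text
time_s: 23.97
tcp_pos: [0.4581, -0.049, 0.042]
eef_rot: [6.7, 90.0, -160.3]
contact_force: [-0.4, -0.6, -0.1]
gripper_width: 0.0339
```

Emit:
play_rows(
  series=[0,0,0,0,0,0,0,0,0,0,0,0,0,0,0,0,0,0,0,0],
)

```text
time_s: 24.38
tcp_pos: [0.4594, -0.0486, 0.0424]
eef_rot: [179.5, 89.9, 12.5]
contact_force: [5.3, 1.6, -2.5]
gripper_width: 0.0225
```

```bash
python3 -c "
from h import *
cst();snap('side','s25');crop('s25',305,150,60,60,10,'s25d')"
```

```text
t 24.38 carrier: x 0.0017 y -0.0034 TIPz 0.0804 F [ 5.3  1.6 -2.5] w 0.0225 head -166.97 reach 0.462
```

View pics/s25d.png

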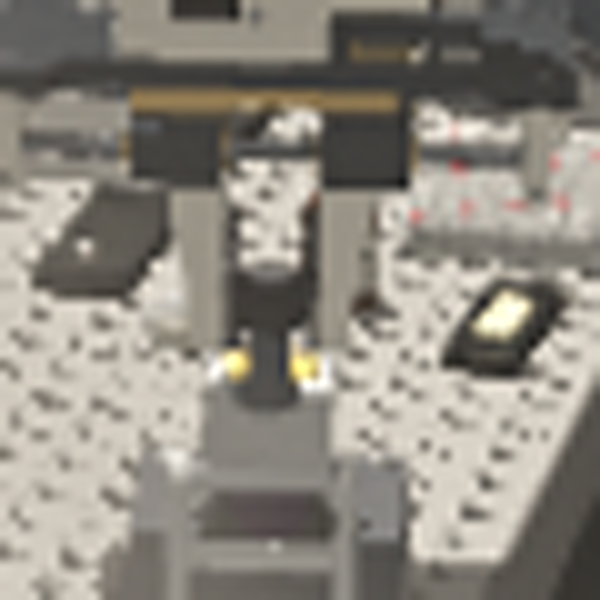

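Gripped at 22.5 mm. There is some sideways force, so I'll ease it by 1 mm and take a baseline.

Emit:
play_rows(
  series=[0,0,-0.0013,0,0,0,0,0,0,0,0,0,0,0,0,0,0,0,0,0],
)

```text
time_s: 24.85
tcp_pos: [0.4595, -0.0487, 0.0421]
eef_rot: [167.8, 90.0, 0.8]
contact_force: [3.2, 1.5, 0.6]
gripper_width: 0.0228
```

```bash
python3 -c "
from h import *
from plant import get_state
cst();snap('wrist','w26');cst();crop('w26',250,60,130,180,4,'w26d')"
```

```text
t 24.85 carrier: x 0.0017 y -0.0035 TIPz 0.0801 F [3.2 1.5 0.6] w 0.0228 head -166.99 reach 0.462
t 24.9 carrier: x 0.0017 y -0.0035 TIPz 0.0801 F [ 3.2  0.  -0.2] w 0.0232 head -166.99 reach 0.462
```

View pics/w26d.png

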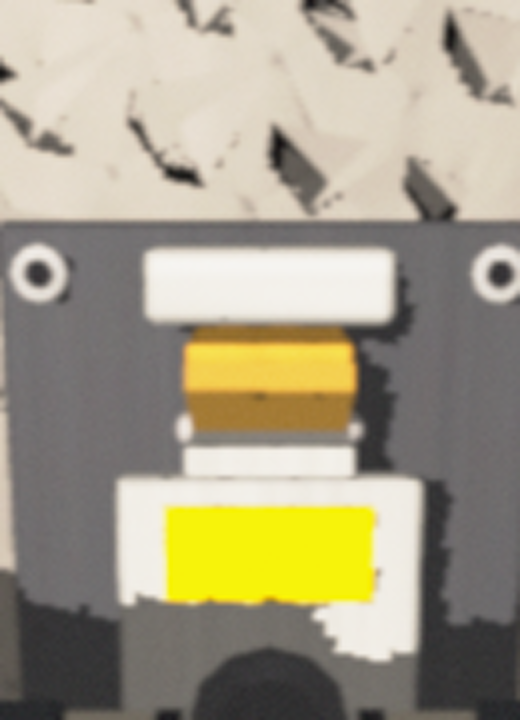

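Baseline TCP z is 0.0421 with Fz about 0. Now the slow pull.

Emit:
play_rows(
  series=[-0.0008,0,0,0,-0.0008,0,0,0,-0.0008,0,0,0,-0.0008,0,0,0,-0.0008,0,0,0],
)

```text
time_s: 25.32
tcp_pos: [0.4594, -0.0486, 0.046]
eef_rot: [-103.3, 90.0, 89.6]
contact_force: [5.3, 1.9, -6.4]
gripper_width: 0.0229
```

Emit:
play_rows(
  series=[-0.0008,0,0,0,-0.0008,0,0,0,-0.0008,0,0,0,0,0,0,0,0,0,0,0],
)

```text
time_s: 25.73
tcp_pos: [0.4593, -0.0486, 0.0483]
eef_rot: [-71.0, 90.0, 122.0]
contact_force: [4.7, 1.3, -8.0]
gripper_width: 0.0228
```

```bash
python3 -c "
from h import *
c=cst();print('lift',c[2]-.0421);snap('side','s27');crop('s27',305,150,60,60,10,'s27d')"
```

```text
t 25.73 carrier: x 0.0016 y -0.0033 TIPz 0.0863 F [ 4.7  1.3 -8. ] w 0.0228 head -167.0 reach 0.462
lift 0.006158729061715766
```

View pics/s27d.png

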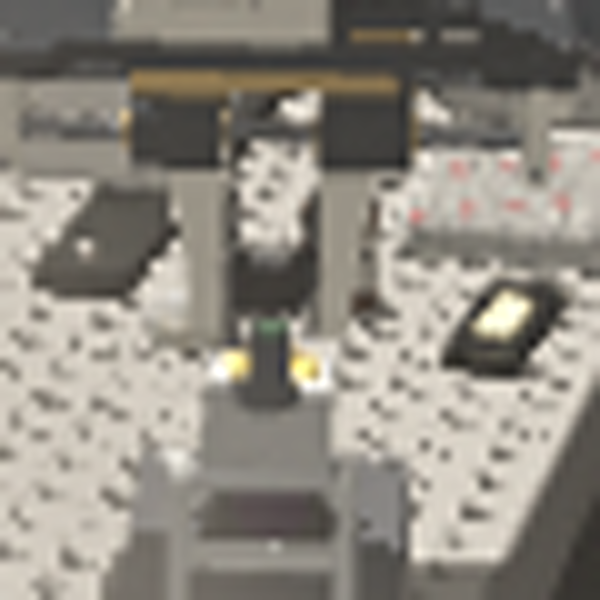

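6.2 mm gives 8.0 N, which agrees with the spring law (8.3), and green shows at (331,182). Pulling on to about 12.8 mm.

Emit:
play_rows(
  series=[-0.0008,0,0,0,-0.0008,0,0,0,-0.0008,0,0,0,-0.0008,0,0,0,-0.0008,0,0,0],
)

```text
time_s: 26.2
tcp_pos: [0.4593, -0.0485, 0.052]
eef_rot: [-64.4, 90.0, 128.6]
contact_force: [6.3, 1.3, -11.9]
gripper_width: 0.0227
```

Emit:
play_rows(
  series=[-0.0008,0,0,0,-0.0008,0,0,0,-0.0008,0,0,0,0,0,0,0,0,0,0,0],
)

```text
time_s: 26.62
tcp_pos: [0.4592, -0.0485, 0.0542]
eef_rot: [-57.8, 90.0, 135.2]
contact_force: [6.7, 1.8, -14.2]
gripper_width: 0.0225
```

```bash
python3 -c "
from h import *
c=cst();print('lift',c[2]-.0421);snap('side','s28');crop('s28',315,160,40,40,15,'s28d');snap('scene','c28');crop('c28',310,190,60,60,10,'c28d')"
```

```text
t 26.62 carrier: x 0.0015 y -0.0032 TIPz 0.0922 F [  6.7   1.8 -14.2] w 0.0225 head -167.02 reach 0.462
lift 0.012100252935500648
```

View pics/s28d.png

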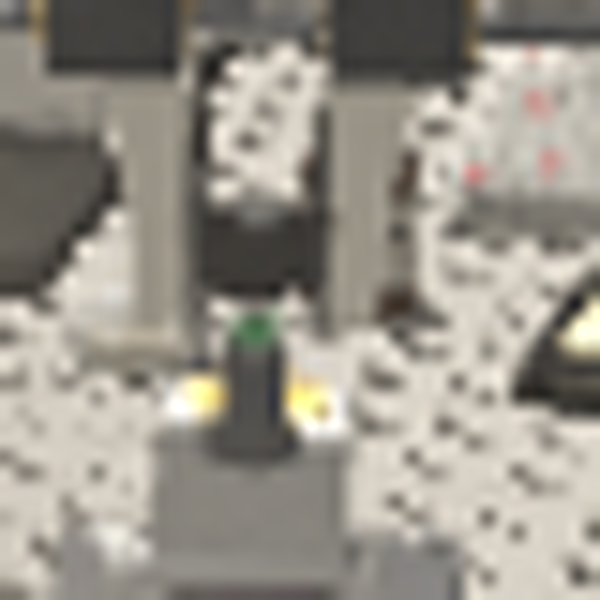

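View pics/c28d.png

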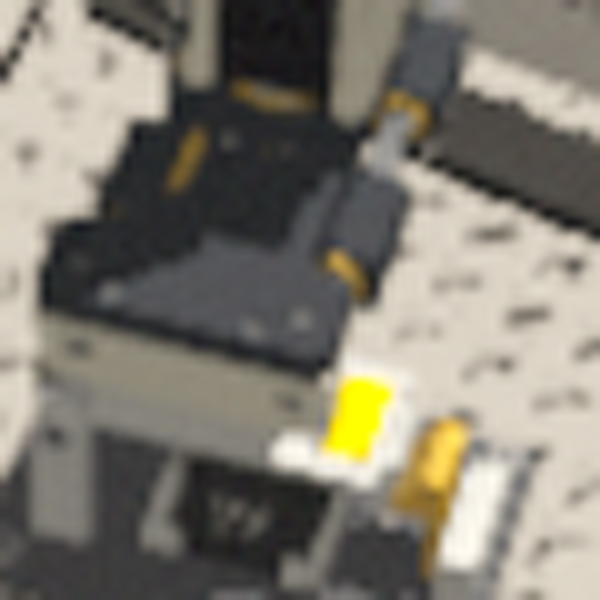

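Lift is 12.1 mm at 14.2 N. The green band shows at (332,182) with no red, and the lid stays shut. Holding.

Emit:
play_rows(
  series=[0,0,0,0,0,0,0,0,0,0,0,0,0,0,0,0,0,0,0,0],
)

```text
time_s: 27.13
tcp_pos: [0.4592, -0.0485, 0.0542]
eef_rot: [-55.0, 90.0, 138.0]
contact_force: [7.0, 1.7, -14.0]
gripper_width: 0.0229
```

Emit:
play_rows(
  series=[0,0,0,0,0,0,0,0,0,0,0,0,0,0,0,0,0,0,0,0],
)

```text
time_s: 27.55
tcp_pos: [0.4592, -0.0485, 0.0542]
eef_rot: [-52.1, 90.0, 140.9]
contact_force: [7.1, 1.2, -13.9]
gripper_width: 0.0228
```

Emit:
play_rows(
  series=[0,0,0,0,0,0,0,0,0,0,0,0,0.0008,0,0,0,0.0008,0,0,0],
)

```text
time_s: 27.97
tcp_pos: [0.4592, -0.0485, 0.0526]
eef_rot: [-54.5, 90.0, 138.5]
contact_force: [5.9, 1.4, -12.0]
gripper_width: 0.0227
```

Emit:
play_rows(
  series=[0.0008,0,0,0,0.0008,0,0,0,0.0008,0,0,0,0.0008,0,0,0,0.0008,0,0,0],
)

```text
time_s: 28.38
tcp_pos: [0.4592, -0.0486, 0.0489]
eef_rot: [-46.6, 90.0, 146.4]
contact_force: [5.4, 2.2, -9.6]
gripper_width: 0.0228
```

Emit:
play_rows(
  series=[0.0008,0,0,0,0.0008,0,0,0,0.0008,0,0,0,0.0008,0,0,0,0.0008,0,0,0],
)

```text
time_s: 28.8
tcp_pos: [0.4594, -0.0486, 0.0452]
eef_rot: [-51.1, 90.0, 142.0]
contact_force: [3.8, 2.1, -5.8]
gripper_width: 0.0226
```

Emit:
play_rows(
  series=[0.0006,0,0,0,0.0006,0,0,0,0,0,0,0,0,0,0,0,0,0,0,0],
)

```text
time_s: 29.22
tcp_pos: [0.4594, -0.0487, 0.0441]
eef_rot: [-66.9, 90.0, 126.1]
contact_force: [3.9, 3.0, -4.5]
gripper_width: 0.0228
```

```bash
python3 -c "
from h import *
c=cst();print('lift',c[2]-.0421);snap('side','s29');crop('s29',315,160,40,40,15,'s29d')"
```

```text
t 29.22 carrier: x 0.0016 y -0.0034 TIPz 0.0821 F [ 3.9  3.  -4.5] w 0.0228 head -167.0 reach 0.462
lift 0.002000906943427881
```

View pics/s29d.png

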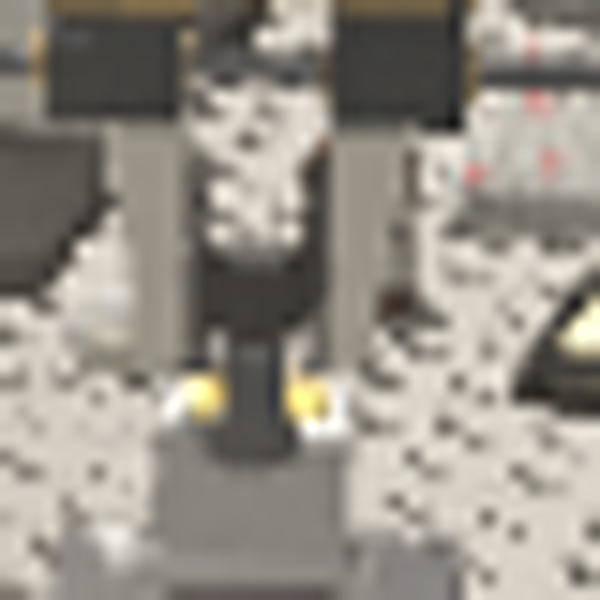

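Emit:
play_rows(
  series=[0.0006,0,0,0,0.0006,0,0,0,0.0006,0,0,0,0.0005,0,0,0,0,0,0,0],
)

```text
time_s: 29.68
tcp_pos: [0.4595, -0.0488, 0.042]
eef_rot: [103.3, 90.0, -63.7]
contact_force: [3.0, 2.5, 1.9]
gripper_width: 0.023
```

Emit:
play_rows(
  series=[0.0003,0,0,0,0.0002,0,0,0,0,0,0,0,0,0,0,0,0,0,0,0],
)

```text
time_s: 30.1
tcp_pos: [0.4596, -0.0488, 0.0419]
eef_rot: [143.9, 90.0, -23.1]
contact_force: [0.0, 1.9, 7.1]
gripper_width: 0.0233
```

The knob is seated (it now pushes back with +7 N). I'll relax slightly and open.

Emit:
play_rows(
  series=[-0.0004,0,0,0,0,0,0,0,0,0,0,0,0,0,0,0,0,0,0,0],
)

```text
time_s: 30.52
tcp_pos: [0.4596, -0.0488, 0.042]
eef_rot: [133.6, 90.0, -33.4]
contact_force: [1.0, 2.1, 5.8]
gripper_width: 0.0228
```

Emit:
play_rows(
  series=[0,0,0,0,0,0,0,0,0,0,0,0,0,0,0,0,0,0,0,0],
  jaw=70,
)

```text
time_s: 30.93
tcp_pos: [0.4588, -0.0489, 0.0413]
eef_rot: [2.2, 89.9, -164.8]
contact_force: [-0.2, 0.4, 0.4]
gripper_width: 0.0505
```

Emit:
play_rows(
  series=[0,0,0,0,0,0,0,0,0,0,0,0,0,0,0,0,0,0,0,0],
)

```text
time_s: 31.35
tcp_pos: [0.4594, -0.0487, 0.0417]
eef_rot: [20.2, 90.0, -146.8]
contact_force: [0.5, 0.7, 0.8]
gripper_width: 0.0609
```

Emit:
play_rows(
  series=[-0.01,0,0,0,-0.02,0,0,0,-0.03,0,0,0,-0.03,0,0,0,-0.03,0,0,0],
)

```text
time_s: 31.77
tcp_pos: [0.459, -0.0488, 0.1629]
eef_rot: [4.1, 90.0, -162.9]
contact_force: [0.6, 0.0, -1.2]
gripper_width: 0.0613
```

Emit:
play_rows(
  series=[-0.02,-0.02,0,0,0,-0.03,0,0,0,-0.02,0,0,0,0,0,0,0,0,0,0],
)

```text
time_s: 32.18
tcp_pos: [0.4435, 0.0203, 0.1819]
eef_rot: [-159.6, 90.0, 33.5]
contact_force: [0.0, -0.2, 0.6]
gripper_width: 0.0613
```

```bash
python3 -c "
from h import *
cst();snap('wrist','w30');crop('w30',250,40,130,150,5,'w30d')
snap('side','s30');crop('s30',305,165,60,60,9,'s30d');snap('scene','c30');crop('c30',200,160,240,140,3,'c30d')"
```

```text
t 32.18 carrier: x 0.0016 y 0.0673 TIPz 0.2199 F [ 0.  -0.2  0.6] w 0.0613 head -166.87 reach 0.444
```

View pics/w30d.png

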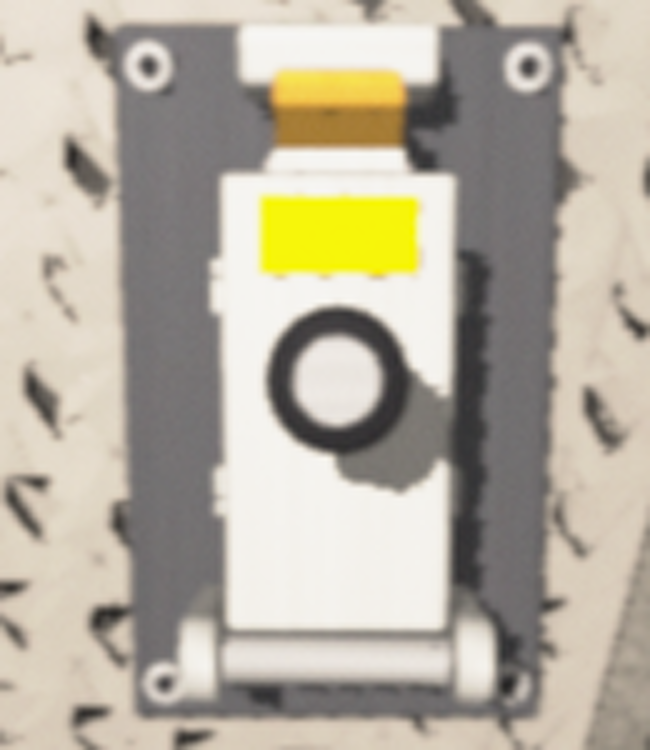

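View pics/s30d.png

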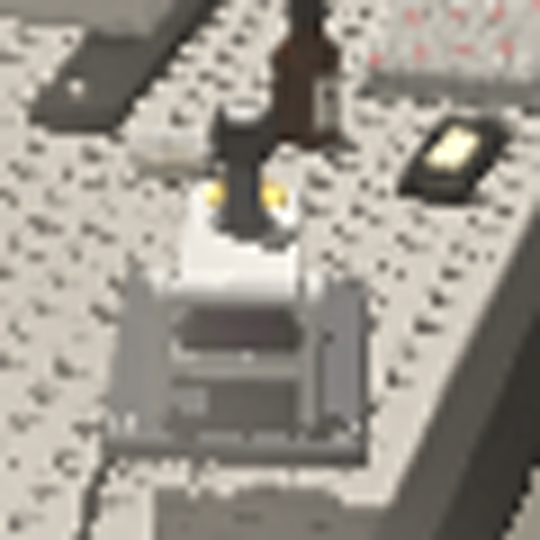

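View pics/c30d.png

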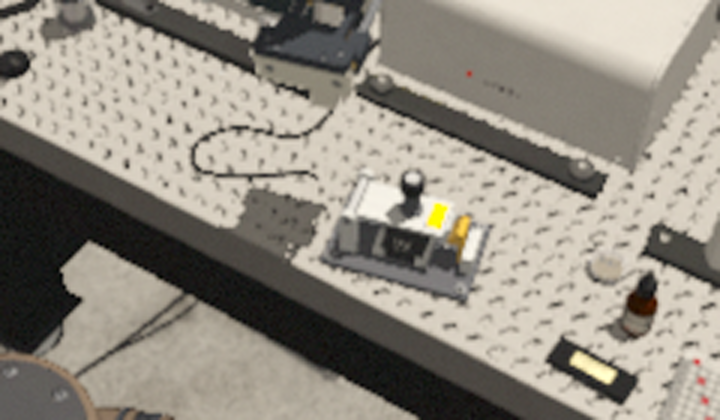

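The lid is shut and latched, the knob is down with no band showing, the bystanders are where they were, and the robot touches nothing. Handing in.

```bash
python3 -c "
from plant import close_job
print(close_job())"
```

```text
the job is handed in; nothing more can be done
None
```

The job is done and handed in at about 32 s: the filter cube is in the pocket, the lid is latched over it, and the proof pull held.

- **Cube and lid:** The cube stands upright in the pocket. I swung the lid over and pressed until the lid stopped (about 19 N at the end). The picture showed the pawl sprung forward over the lug.
- **Proof pull:** I pulled the knob out 12.1 mm at about 14 N, which agrees with the spring law. The green band showed and no red. I held that for about 1.3 s, eased it down in steps of 0.8 mm or less until the knob seated, and let go.
- **Last checks:** The final pictures showed the lid shut, the pawl forward and the knob down. The bystanders I could see looked unmoved. The arm was clear and the wrist force near zero.

Three things did not go as expected:

- **Tip offset:** The real fingertips sit about 31–38 mm behind the reported TCP. My first grasp therefore closed in the air above the cube, and I corrected for it.
- **Lid push:** For the same reason the finger once caught the lid's free edge, at about 9 N. I lifted off and took it again lower.
- **Sideways load:** During the knob pull there was a steady sideways force of up to 7 N from a slightly off-centre grip.

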